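# Clear the check-in plate and present the sample cans to the code reader

### The arm

A 6-joint arm with a two-finger parallel gripper is mounted at the origin on the work surface. World frame = base frame: x ahead of the robot, y to its left, z up, the work surface at z = 0. Lengths are in m, angles in degrees, forces in N, time in s.
With the tool pointing down it reaches from about 0.15 to 0.775 m from the base axis. Payload 6.1 kg.
Tool frame: the origin (TCP) lies at the very end of the fingers, on their centre line; the grasp point (between the pads) lies grasp_offset behind it (grasp_offset is the distance from the TCP to the grasp point, in m); z points along the fingers, y is the line along which they close (so a half turn about z gives the same grasp; the last joint's range is limited). The gripper opens to 85 mm and grips with 20 to 120 N. Pads are 22 mm wide; open, the fingers measure 114 mm over their backs; the gripper's body (76 mm by 85 mm) begins 54 mm behind the grasp point. The pads swing forward as they close: fully open they stand 13 mm farther back than shut.
Start: joints at [-73.109, 7.208, -2.269, 80.523, 0, 90], TCP at [0.153, -0.502, 0.231] pointing down, gripper open.
Joint ranges: [-155.77, 155.77], [-54.66, 111.73], [-72.52, 77.12], [-102.08, 115.82], [-83.92, 84.16], [-180, 180]. Speed limits (degrees/s): [136.94, 136.94, 172.46, 180, 180, 180].

### API

Orientations are given as [roll, pitch, yaw] about the fixed x, y, z axes, in that order (R = Rz(yaw) Ry(pitch) Rx(roll)).
In Python, from station import * gives the robot as it stands.
- The arm moves only by the tool arm_command, never from a script. Its argument "increments" is a list that holds one entry, the list of rows, each a list of 6 numbers: the shift along the tool's x, y, z in m, then the turn, a rotation vector about the tool's x, y, z in rad. A call has 1 to 10 rows; each row is the pose to reach, as a shift and turn from the pose commanded when the call began, along the tool's axes at that moment; what a row does not reach only later rows make up. A row lasts 1/10 s, in which the tool goes at most 50 mm and 8.59 degrees, less where a joint would pass 70% of its speed; a pose out of reach is approached as far as the arm can. A call with a gripper value outside its range is refused whole. "jaw" is the opening, from 0 (shut) to 1 (fully open), set as the call begins (left out, the last holds). The fingers move at their own pace and stop on an object; "grip_force" is the grip in N (left out, the last holds). Time passes only in rows, so rows that repeat a pose let the fingers close. It gives the time, the measured TCP pose, the force, the opening and the grip force at its end, in the units of the state.
- observe(): the state, without advancing time (a new reading comes with each control period).
- get_image(name): name is "scene" or "top"; returns (picture, depth): 384x512x3 uint8, red, green, blue; 384x512 float32, m along the optical axis (not along the pixel's ray), 0 where there is no reading.
- camera_info(name): a dict with "K" (3x3 intrinsics, pixels), "position" and "rotation" of the camera in the world. Camera axes: x right, y up, looking along -z (the intrinsics and any distortion apply to the point x, -y, -z); pixel columns grow to the right and rows downward; lengths in m; the calibration is good to about 2 mm. A picture is of the moment at which its call begins. camera_info takes no time and is no camera call.
- finish_job(): hands the job in; it is judged then, once.
The state is a dict: "time": time; "q": joint angles; "qd": joint speeds; "tau": joint torques, N m; "tcp_pos": TCP position; "tool_rot": TCP orientation; "ft_force": force on the tool from outside, world axes, zero at the start; "wrist_torque": the same for the moment, N m; "width": finger opening in m; "gripper_force": force on a finger pad.
Only numpy, scipy, OpenCV 4.12 (cv2) and the standard library are available. Lean on these libraries where they do the work, as an engineer would, in place of code of your own. Each camera call takes 0.05 s, during which the arm holds its last target. There are 200 camera calls.

### The job

Wipe all the resin chips off the check-in plate into the chip pan with the hand scraper, keeping the fingers off the chips on the plate, and put the scraper back standing in its rest. With the plate clear, stand every sample can on it, in one row down the middle along the reader, each label turned squarely to the reader's window. When they all stand so, press the read key fully down; leave the dish, the bottle and the finished mount where they are.

Things in the scene. Friction and masses are not known exactly. Their poses are not given: they have to be found in the camera images.
- plate: Fixed check-in plate: a bare steel slab 162 (its x) by 380 (its y) mm on a grey foot. Origin under its centre at bench level; the flat top is at z = 60 mm. Lips 6 mm wide and 8 mm high run along both long edges (inner faces at x = -75 and +75 mm); both short ends (y = -190 and +190 mm) are open and overhang the foot by 30 mm. +x points to the reader behind it. Stands turned up to 0.1 rad.
- pan: Fixed open aluminium chip pan 186 (x) by 120 (y) by 44 mm high, walls and floor about 3 mm, parallel to the plate. Its inner edge is tucked 10 mm under one open end of the plate (either end, changes from start to start), its origin (under its centre) 240 mm from the plate's centre along the plate's y. Whatever is pushed over that end falls into it.
- rest: Fixed black scraper rest at the plate's other end, 124 (x) by 70 (y) mm, origin under its centre at bench level 240 mm from the plate's centre. Its flat floor (114 by 60 mm) is at z = 30 mm inside a rim 6 mm high.
- scraper: Loose hand scraper, 160 g, standing in the rest at the start. Origin at the centre of its underside. Its foot is a rubber-faced aluminium block 90 (x) by 30 (y) by 26 mm high, its wooden grip an upright bar 60 (x) by 22 (y) mm from z = 26 to 88 mm. Grip it across its y, e.g. at z = 60 mm; its long side x wipes while moving along y.
- reader: Fixed code reader behind the plate, 80 by 290 mm, 115 mm high, grey, parallel to the plate. Origin under its centre, about 137 mm from the plate's centre along plate +x. Its long black reading window (250 by 46 mm) is on its -x face and looks towards the plate.
- reader_window (a point): The middle of the reading window, 83 mm above the bench.
- readkey (a joint): Travel of the steel read key (a round push button of radius 20 mm on a grey 72 mm square box, left or right on the bench; its top is 63 mm above the bench): 0 released, 0.006 m fully down. Pushes back with up to 5 N and springs up again.
- readkey_top (a point): Centre of the top of the read key when released; it is pressed straight down.
- can1: Sample can (three or four of the four are present): upright tin cylinder, diameter 60 mm, height 64 mm, 140 to 230 g, bottom-heavy, black cap. Origin at the centre of its underside. Its white paper label is on its +x side; a strip of it runs over the cap from the +x rim to the middle, so the can's yaw is the direction its label faces. Starts standing on the bench, label any way round.
- can2: Sample can (three or four of the four are present): upright tin cylinder, diameter 60 mm, height 64 mm, 140 to 230 g, bottom-heavy, black cap. Origin at the centre of its underside. Its white paper label is on its +x side; a strip of it runs over the cap from the +x rim to the middle, so the can's yaw is the direction its label faces. Starts standing on the bench, label any way round.
- can3: Sample can (three or four of the four are present): upright tin cylinder, diameter 60 mm, height 64 mm, 140 to 230 g, bottom-heavy, black cap. Origin at the centre of its underside. Its white paper label is on its +x side; a strip of it runs over the cap from the +x rim to the middle, so the can's yaw is the direction its label faces. Starts standing on the bench, label any way round.
- can4: Sample can (three or four of the four are present): upright tin cylinder, diameter 60 mm, height 64 mm, 140 to 230 g, bottom-heavy, black cap. Origin at the centre of its underside. Its white paper label is on its +x side; a strip of it runs over the cap from the +x rim to the middle, so the can's yaw is the direction its label faces. Starts standing on the bench, label any way round.
- chip1: Loose black chip of mounting resin, irregular slab about 38 by 32 by 13 mm, 20 g; starts lying on the plate. Origin at the centre of its underside. Three to six of the six chips are present.
- chip2: Loose black chip of mounting resin, irregular slab about 38 by 32 by 13 mm, 20 g; starts lying on the plate. Origin at the centre of its underside. Three to six of the six chips are present.
- chip3: Loose black chip of mounting resin, irregular slab about 38 by 32 by 13 mm, 20 g; starts lying on the plate. Origin at the centre of its underside. Three to six of the six chips are present.
- chip4: Loose black chip of mounting resin, irregular slab about 38 by 32 by 13 mm, 20 g; starts lying on the plate. Origin at the centre of its underside. Three to six of the six chips are present.
- chip5: Loose black chip of mounting resin, irregular slab about 38 by 32 by 13 mm, 20 g; starts lying on the plate. Origin at the centre of its underside. Three to six of the six chips are present.
- chip6: Loose black chip of mounting resin, irregular slab about 38 by 32 by 13 mm, 20 g; starts lying on the plate. Origin at the centre of its underside. Three to six of the six chips are present.
- dish: Bystander: flat glass dish, 72 mm across, 17 mm high, on the bench in front of the plate among the cans. Origin under its centre.
- bottle: Bystander: amber bottle, 60 mm diameter, 140 mm high. Origin under its centre.
- mount: Bystander: finished round sample mount, a black disc 40 mm across, 22 mm high. Origin under its centre.
Mind the look-alikes: they are no part of the job. What is shaped like the chip6 but purple is not meant.

How it is judged (in metres and radians):
On the way, in this order (a step that is already met when the one before it is completed fails the run):
1. every chip has been wiped off the plate into the pan (x of chip1 in the frame of pan between -0.092 and 0.092 m and y of chip1 in the frame of pan between -0.06 and 0.06 m and z of chip1 in the frame of pan between -0.01 and 0.055 m and x of chip2 in the frame of pan between -0.092 and 0.092 m and y of chip2 in the frame of pan between -0.06 and 0.06 m and z of chip2 in the frame of pan between -0.01 and 0.055 m and x of chip3 in the frame of pan between -0.092 and 0.092 m and y of chip3 in the frame of pan between -0.06 and 0.06 m and z of chip3 in the frame of pan between -0.01 and 0.055 m and x of chip4 in the frame of pan between -0.092 and 0.092 m and y of chip4 in the frame of pan between -0.06 and 0.06 m and z of chip4 in the frame of pan between -0.01 and 0.055 m and x of chip5 in the frame of pan between -0.092 and 0.092 m and y of chip5 in the frame of pan between -0.06 and 0.06 m and z of chip5 in the frame of pan between -0.01 and 0.055 m and x of chip6 in the frame of pan between -0.092 and 0.092 m and y of chip6 in the frame of pan between -0.06 and 0.06 m and z of chip6 in the frame of pan between -0.01 and 0.055 m), for 0.2 s.
2. every sample can stands in the row on the plate, label to the reader (x of can1 in the frame of plate between -0.03 and 0.03 m and y of can1 in the frame of plate between -0.175 and 0.175 m and z of can1 in the frame of plate between 0.054 and 0.066 m and angle between each of can1, can2, can3, can4's own z axis and vertical below 0.1 rad and angle between the x axis of each of can1, can2, can3, can4 and the x axis of reader, either way round below 0.3 rad and x of reader_window in the frame of can1 above 0 m and linear speed of each of can1, can2, can3, can4 below 0.03 m/s and x of can2 in the frame of plate between -0.03 and 0.03 m and y of can2 in the frame of plate between -0.175 and 0.175 m and z of can2 in the frame of plate between 0.054 and 0.066 m and x of reader_window in the frame of can2 above 0 m and x of can3 in the frame of plate between -0.03 and 0.03 m and y of can3 in the frame of plate between -0.175 and 0.175 m and z of can3 in the frame of plate between 0.054 and 0.066 m and x of reader_window in the frame of can3 above 0 m and x of can4 in the frame of plate between -0.03 and 0.03 m and y of can4 in the frame of plate between -0.175 and 0.175 m and z of can4 in the frame of plate between 0.054 and 0.066 m and x of reader_window in the frame of can4 above 0 m), for 0.2 s.
3. the read key has been pressed fully down (value of joint readkey above 0.0048 m), for 0.02 s.
At the end, for the whole second after the job is handed in: All chips lie in the pan. All cans stand upright on the plate, within 30 mm of its long middle line and 175 mm of its centre, labels within 0.3 rad of square to the window. The scraper stands in its rest, within 22 mm of its centre in x and y. The read key is up (all of step 1 and all of step 2 and x of scraper in the frame of rest between -0.022 and 0.022 m and y of scraper in the frame of rest between -0.022 and 0.022 m and z of scraper in the frame of rest between 0.024 and 0.036 m and angle between scraper's own z axis and vertical below 0.1 rad and linear speed of scraper below 0.03 m/s and value of joint readkey below 0.002 m); the robot touches nothing.
It fails at once if the fingers or the arm touched a chip on the plate ((contact force between any of the fingers, the arm and chip1 above 0.5 N and x of chip1 in the frame of plate between -0.08 and 0.08 m and y of chip1 in the frame of plate between -0.185 and 0.185 m and z of chip1 in the frame of plate between 0.05 and 0.09 m) or (contact force between any of the fingers, the arm and chip2 above 0.5 N and x of chip2 in the frame of plate between -0.08 and 0.08 m and y of chip2 in the frame of plate between -0.185 and 0.185 m and z of chip2 in the frame of plate between 0.05 and 0.09 m) or (contact force between any of the fingers, the arm and chip3 above 0.5 N and x of chip3 in the frame of plate between -0.08 and 0.08 m and y of chip3 in the frame of plate between -0.185 and 0.185 m and z of chip3 in the frame of plate between 0.05 and 0.09 m) or (contact force between any of the fingers, the arm and chip4 above 0.5 N and x of chip4 in the frame of plate between -0.08 and 0.08 m and y of chip4 in the frame of plate between -0.185 and 0.185 m and z of chip4 in the frame of plate between 0.05 and 0.09 m) or (contact force between any of the fingers, the arm and chip5 above 0.5 N and x of chip5 in the frame of plate between -0.08 and 0.08 m and y of chip5 in the frame of plate between -0.185 and 0.185 m and z of chip5 in the frame of plate between 0.05 and 0.09 m) or (contact force between any of the fingers, the arm and chip6 above 0.5 N and x of chip6 in the frame of plate between -0.08 and 0.08 m and y of chip6 in the frame of plate between -0.185 and 0.185 m and z of chip6 in the frame of plate between 0.05 and 0.09 m)).
It fails at once if a bystander (dish, bottle, finished mount) was moved by more than 40 mm (distance of any of dish, bottle, mount from where it was at the start of the episode above 0.04 m).
Of can1, can2, can3, can4 only 3 to 4 are there at a start; the rules pass over those that are not, and their reading is None.
Of chip1, chip2, chip3, chip4, chip5, chip6 only 3 to 6 are there at a start; the rules pass over those that are not, and their reading is None.
At some moment in a run one of can1, can2, can3, can4 may be knocked a few centimetres aside while the robot is not near it.
Once in a run the grip may slacken for a moment while it holds something.
It also fails if it takes over 210 s, if anything falls off the work surface, if the arm or the gripper's body presses on something with over 40 N, if the wrist force passes 120 N, or if a joint passes its speed limit or range.

## Working session

There is one attempt and no reset: what is moved stays moved. The work goes in short steps, Python scripts to look and compute and a tool call to move; the robot and the scene stay as the last step left them, time stands still between calls to the robot, and variables do not carry over. Pictures are saved under pics/ and viewed, at most 14 in all, crops included, and the job is handed in when it is done.

Besides the shell and the picture viewer there is one more tool, called after ">>>" as name([rows], argument=value, ...), one row to a line, values as JSON. arm_command: Moves the arm, as the interface text tells. Its arguments: {"type":"object","properties":{"increments":{"type":"array"},"jaw":{"type":"number"},"grip_force":{"type":"number"}},"required":["increments"]}

```bash
ls; mkdir -p pics
python3 - <<'E'
from station import *
import cv2,numpy as np
print(observe())
for n in("top","scene"):
    im,d=get_image(n);cv2.imwrite(f"pics/{n}0.png",im[:,:,::-1]);np.save(f"pics/{n}0.npy",d);print(n,camera_info(n))
E
```

```text
pics
{'time': 0.0, 'q': array([-7.31110191e+01,  7.24293200e+00, -2.32656500e+00,  8.05237004e+01,
        4.76120977e-04,  8.99992932e+01]), 'qd': array([ 0.07142834, -0.11201574,  0.03809648,  0.09420084, -0.00694271,
       -0.04085056]), 'tau': array([ 1.96331741e-03, -4.35920620e+01,  3.52918446e+01,  1.74127787e-02,
       -1.13591547e-06,  2.04898498e-07]), 'tcp_pos': array([ 0.1524064 , -0.50196713,  0.23051197]), 'tool_rot': array([-1.79906803e+02, -4.77269961e-04,  1.68896869e+01]), 'ft_force': array([ 0.50704647,  0.18170622, -0.38248491]), 'wrist_torque': array([ 0.04875806,  0.04702908, -0.02691246]), 'gripper_force': 0.0, 'width': 0.08568746637855906}
top {'K': array([[404.87039495,   0.        , 254.95548053],
       [  0.        , 404.87039495, 195.97233977],
       [  0.        ,   0.        ,   1.        ]]), 'position': array([0.48787108, 0.00789601, 1.37068291]), 'rotation': array([  2.22497433,   0.20807809, -90.83131773])}
scene {'K': array([[443.6588111 ,   0.        , 255.99787171],
       [  0.        , 443.6588111 , 189.76344396],
       [  0.        ,   0.        ,   1.        ]]), 'position': array([0.9797838 , 0.77252017, 0.79848025]), 'rotation': array([ 5.14363637e+01, -1.13408370e-01,  1.50806001e+02])}
```

View pics/top0.png

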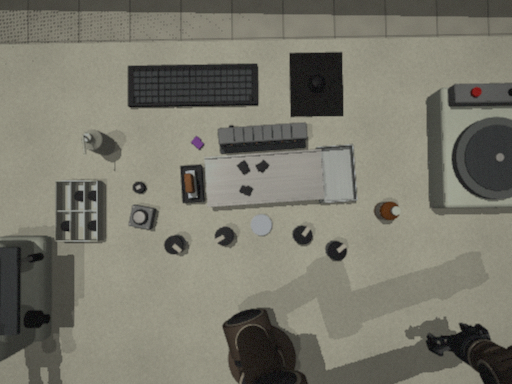

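View pics/scene0.png

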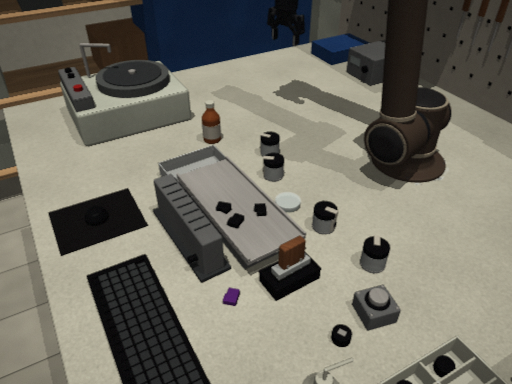

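The top view has the robot at the bottom, +x up and +y left. There are 3 chips at (243,167), (262,166) and (246,190), with the scraper and rest at (190,184) and the pan at (340,175). Four cans stand at (175,244), (225,236), (303,235) and (337,250), the dish is at (261,225) and the key at (143,216). The scene view agrees.

```bash
cat > h.py <<'E'
from station import *
import cv2,numpy as np
from scipy.spatial.transform import Rotation as R
def cam(n):
    c=camera_info(n);return c["K"],np.array(c["position"]),R.from_euler("xyz",c["rotation"],degrees=True).as_matrix()
def cloud(n,d):
    K,p,M=cam(n);v,u=np.mgrid[:384,:512]
    r=np.stack([(u-K[0,2])/K[0,0]*d,-(v-K[1,2])/K[1,1]*d,-d],-1)
    return r@M.T+p
def ray(n,uv,z):
    K,p,M=cam(n);uv=np.atleast_2d(uv).astype(float)
    r=np.c_[(uv[:,0]-K[0,2])/K[0,0],-(uv[:,1]-K[1,2])/K[1,1],-np.ones(len(uv))]@M.T
    return p+r*((z-p[2])/r[:,2])[:,None]
def cans(im,d,guess,rad=0.05):
    """cap centre & label yaw at given xy guesses from top view, cap z=.064+base"""
    P=cloud("top",d);out=[]
    hsv=cv2.cvtColor(im,cv2.COLOR_RGB2HSV)
    for gx,gy,zb in guess:
        v,u=np.mgrid[:384,:512]
        Q=ray("top",np.c_[u.ravel(),v.ravel()],zb+.064).reshape(384,512,3)
        near=(np.hypot(Q[...,0]-gx,Q[...,1]-gy)<rad)
        cap=near&(abs(P[...,2]-zb-.064)<.012)
        c=Q[cap];ctr,r=cv2.minEnclosingCircle(c[:,:2].astype(np.float32))
        m=c[:,:2].mean(0)
        lab=cap&(im.max(2)>110)&(np.hypot(Q[...,0]-m[0],Q[...,1]-m[1])<.031)
        l=Q[lab][:,:2].mean(0) if lab.sum() else m*np.nan
        out.append((np.round(m,4),np.round(ctr,4),round(r,4),int(cap.sum()),int(lab.sum()),np.round(l,4),round(float(np.degrees(np.arctan2(*(l-m)[::-1]))),1)))
    return out
def lift(n="top"): return get_image(n)
E
python3 - <<'E'
from h import *
im=cv2.imread("pics/top0.png")[:,:,::-1];d=np.load("pics/top0.npy")
P=cloud("top",d);print("bench z",np.median(P[300:330,150:200,2]))
def rect(m,z,name):
    n,l,s,c=cv2.connectedComponentsWithStats(m.astype(np.uint8))
    for i in range(1,n):
        if s[i,4]>30:
            v,u=np.where(l==i);q=ray("top",np.c_[u,v],z)[:,:2]
            r=cv2.minAreaRect(q.astype(np.float32));print(name,c[i].round(1),s[i,4],np.round(r[0],4),np.round(r[1],4),round(r[2],2),np.round(np.median(P[l==i][:,2]),3))
z=P[...,2]
reg=np.zeros(z.shape,bool);reg[100:270,100:420]=1
g=im.astype(int).mean(2)
rect(reg&(abs(z-.06)<.012)&(g>90),.06,"plate/cans")
rect(reg&(abs(z-.115)<.012),.115,"115")
rect(reg&(abs(z-.044)<.01)&(np.mgrid[:384,:512][1]>320),.044,"panrim")
rect(reg&(g<60)&(z>.055)&(z<.085),.073,"dark70")
rect(reg&(z>.025)&(z<.045)&(np.mgrid[:384,:512][1]<210),.036,"rest")
gs=[ray("top",p,.064)[0,:2] for p in((175,244),(225,236),(303,235),(337,250))]
for o in cans(im,d,[(a,b,0) for a,b in gs]):print(o)
for nm,p,zz in(("key",(139,216),.063),("bottle",(396,211),.14),("dish",(261,225),.017),("mount",(139,187),.022)):print(nm,ray("top",p,zz)[0],z[p[1],p[0]])
E
python3 -c "
import cv2
im=cv2.imread('pics/top0.png')[120:275,115:365];cv2.imwrite('pics/top0c.png',cv2.resize(im,None,fx=3.2,fy=3.2,interpolation=2))"
```

```text
bench z -0.0008163699190398832
plate/cans [264.1 177.3] 5515 [ 0.6   -0.017] [0.1633 0.3811] 3.13 0.06
plate/cans [190.5 171.8] 35 [0.6183 0.2234] [0.0293 0.0163] 89.15 0.056
plate/cans [191.4 195. ] 33 [0.545 0.216] [0.026 0.013] 89.16 0.056
plate/cans [138.6 216.6] 115 [0.4779 0.3898] [0.0357 0.0357] 89.78 0.062
plate/cans [218.7 236.7] 65 [0.4157 0.132 ] [0.0461 0.0329] 10.68 0.065
plate/cans [305.6 231. ] 49 [ 0.4231 -0.1499] [0.0161 0.0322] 55.24 0.065
plate/cans [341.  247.7] 46 [ 0.3681 -0.263 ] [0.0152 0.0298] 38.7 0.065
plate/cans [176.4 247.7] 47 [0.3746 0.2674] [0.0297 0.0159] 44.54 0.064
115 [261.8 132.9] 1518 [ 0.7333 -0.0123] [0.0548 0.278 ] 3.13 0.112
115 [101.2 139.8] 48 [0.7204 0.4887] [0.0472 0.0094] 0.02 0.116
115 [187.7 182.1] 142 [0.5834 0.2204] [0.0583 0.0234] 5.89 0.117
115 [389.2 209.5] 68 [ 0.4891 -0.4049] [0.0299 0.0407] 83.22 0.109
panrim [347.8 167.8] 154 [ 0.613  -0.2658] [0.1871 0.1022] 4.31 0.043
panrim [377.6 210.2] 34 [ 0.4878 -0.3898] [0.0196 0.0524] 88.48 0.041
dark70 [106.  144.2] 60 [0.7122 0.4909] [0.023  0.0564] 72.65 0.071
dark70 [260.6 143.4] 
[... 760 characters left out ...]
788 0.3895] [0.0756 0.0722] 77.89 0.042
(array([0.3876, 0.2782]), array([0.3871, 0.2783]), 0.0305, 281, 48, array([0.3823, 0.2734]), -138.0)
(array([0.4128, 0.1163]), array([0.4134, 0.1173]), 0.031, 276, 50, array([0.4082, 0.1311]), 107.3)
(array([ 0.413 , -0.1382]), array([ 0.4133, -0.1386]), 0.0306, 278, 41, array([ 0.4234, -0.1496]), -47.7)
(array([ 0.3612, -0.2476]), array([ 0.3613, -0.2475]), 0.0309, 287, 41, array([ 0.3684, -0.2621]), -63.7)
key [0.47950681 0.38728627 0.063     ] 0.06104196549789509
bottle [ 0.48385742 -0.41552363  0.14      ] 0.14094718080043167
dish [ 0.44332036 -0.0067111   0.017     ] 0.01491937894958073
mount [0.57599812 0.39885443 0.022     ] 0.028928866811942955
```

View pics/top0c.png

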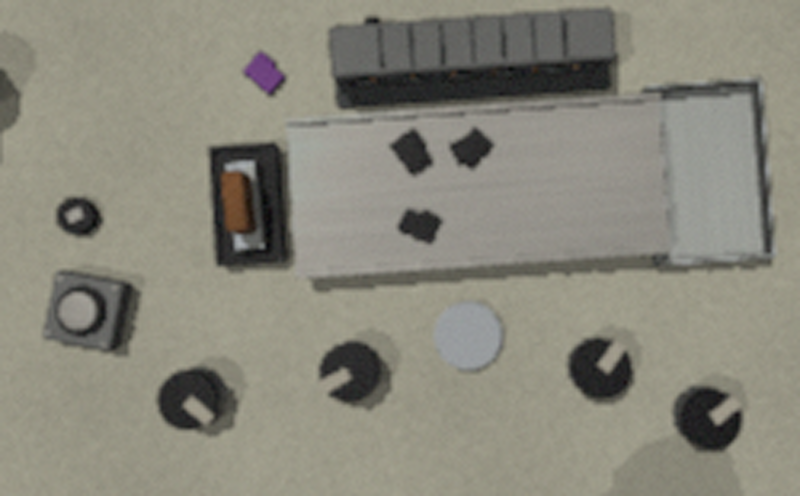

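The crop shows exactly three chips, all on the +y half of the plate. The scraper stands turned about 6° in its rest. The plate measures 163 × 381 mm at z = 0.06, which matches its given size, with a yaw of 3.1°. The pan is at plate −y and the key at about (0.478, 0.389).

```bash
cat >> h.py <<'E'
PC=np.array([.600,-.017]);PY=3.13
def p2w(x,y):
    a=np.radians(PY);return PC+np.array([x*np.cos(a)-y*np.sin(a),x*np.sin(a)+y*np.cos(a)])
def w2p(w):
    a=np.radians(PY);d=np.asarray(w)[:2]-PC;return np.array([d[0]*np.cos(a)+d[1]*np.sin(a),-d[0]*np.sin(a)+d[1]*np.cos(a)])
def plan(x,y,zg,yaw):
    """zg = height of the grasp point"""
    s=observe();M=R.from_euler("xyz",s["tool_rot"],degrees=True)
    T=R.from_euler("xyz",[180,0,yaw],degrees=True)
    sh=M.inv().apply(np.array([x,y,zg-grasp_offset])-s["tcp_pos"])
    print("shift",sh.round(4),"turn",(M.inv()*T).as_rotvec().round(3),"t",s["time"],"tcp",s["tcp_pos"].round(4),"rot",s["tool_rot"].round(1),"F",s["ft_force"].round(1),"w",round(s["width"],4))
E
python3 - <<'E'
from h import *
print(grasp_offset, p2w(0,.24),w2p((.5834,.2204)),w2p((.4779,.3898)))
plan(.5834,.2204,.20,5.5)
E
```

```text
0.0187 [0.58689561 0.22264197] [-0.00361281  0.23795224] [-0.09970591  0.41286   ]
shift [ 0.6223 -0.566   0.0501] turn [-0.001  0.     0.199] t 0.1 tcp [ 0.1524 -0.502   0.2306] rot [-179.9    0.    16.9] F [-0.7 -0.9  0.3] w 0.085
```

>>> arm_command([
  [[0.622, -0.566, 0.05, 0, 0, 0.2], [0.622, -0.566, 0.05, 0, 0, 0.2], [0.622, -0.566, 0.05, 0, 0, 0.2], [0.622, -0.566, 0.05, 0, 0, 0.2], [0.622, -0.566, 0.05, 0, 0, 0.2], [0.622, -0.566, 0.05, 0, 0, 0.2], [0.622, -0.566, 0.05, 0, 0, 0.2], [0.622, -0.566, 0.05, 0, 0, 0.2], [0.622, -0.566, 0.05, 0, 0, 0.2], [0.622, -0.566, 0.05, 0, 0, 0.2]],
], jaw=1)

```text
time: 1.1
tcp_pos: [0.408, -0.0726, 0.2015]
tool_rot: [180.0, -0.0, 5.4]
ft_force: [1.0, -1.3, 0.4]
width: 0.085
gripper_force: 0.0
```

```bash
python3 -c "
from h import *
plan(.5834,.2204,.20,5.5)"
```

```text
shift [ 0.2023 -0.275   0.0202] turn [ 0.    -0.    -0.001] t 1.1 tcp [ 0.408  -0.0726  0.2015] rot [180.   -0.    5.4] F [ 1.  -1.3  0.4] w 0.085
```

>>> arm_command([
  [[0.202, -0.275, 0.02, 0, 0, 0], [0.202, -0.275, 0.02, 0, 0, 0], [0.202, -0.275, 0.02, 0, 0, 0], [0.202, -0.275, 0.02, 0, 0, 0], [0.202, -0.275, 0.02, 0, 0, 0], [0.202, -0.275, 0.02, 0, 0, 0], [0.202, -0.275, 0.02, 0, 0, 0], [0.202, -0.275, 0.02, 0, 0, 0], [0.202, -0.275, 0.02, 0, 0, 0], [0.202, -0.275, 0.02, 0, 0, 0]],
])

```text
time: 2.1
tcp_pos: [0.5962, 0.1171, 0.1818]
tool_rot: [-177.9, 0.1, 10.1]
ft_force: [-0.2, -0.0, 0.2]
width: 0.0855
gripper_force: 0.0
```

```bash
python3 -c "
from h import *
plan(.5834,.2204,.095,5.5)
im,d=get_image('scene');cv2.imwrite('pics/s1.png',cv2.resize(im[150:350,150:420,::-1],None,fx=2.5,fy=2.5))"
```

```text
shift [ 0.0058 -0.1     0.1093] turn [-0.037  0.004  0.081] t 2.1 tcp [0.5962 0.1171 0.1818] rot [-1.779e+02  1.000e-01  1.010e+01] F [-0.2 -0.   0.2] w 0.0855
```

View pics/s1.png

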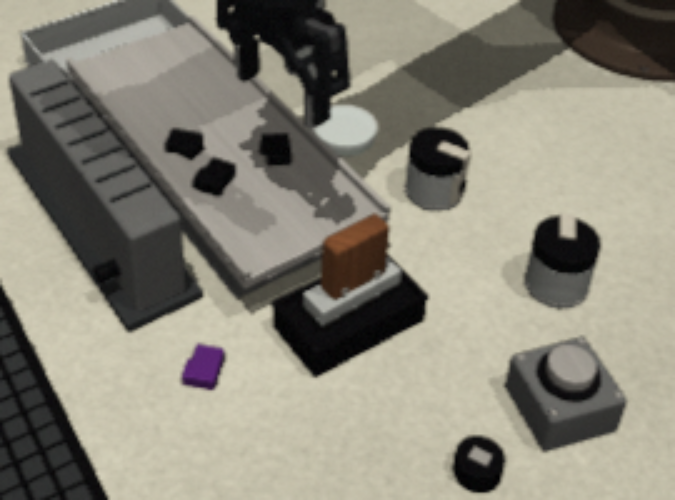

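The crop shows the gripper over the plate, still short of the rest. The scraper stands upright with its brown grip at about (355,255), and the cans and chips are undisturbed.

>>> arm_command([
  [[0.006, -0.1, 0.0, -0.037, 0, 0.081], [0.006, -0.1, 0.0, -0.037, 0, 0.081], [0.006, -0.1, 0.0, -0.037, 0, 0.081], [0.006, -0.1, 0.0, -0.037, 0, 0.081], [0.006, -0.1, 0.0, -0.037, 0, 0.081], [0.006, -0.1, 0.0, -0.037, 0, 0.081], [0.006, -0.1, 0.0, -0.037, 0, 0.081], [0.006, -0.1, 0.0, -0.037, 0, 0.081], [0.006, -0.1, 0.0, -0.037, 0, 0.081]],
])

```text
time: 3.05
tcp_pos: [0.6016, 0.1221, 0.1858]
tool_rot: [-177.7, 0.3, 10.4]
ft_force: [-0.5, -0.1, 0.5]
width: 0.0854
gripper_force: 0.0
```

```bash
python3 -c "
from h import *
plan(.5834,.2204,.095,5.5);print(observe()['q'],observe()['qd'])
im,d=get_image('top');P=cloud('top',d)
import numpy as np
"
```

```text
shift [ 0.0004 -0.0956  0.1134] turn [-0.039  0.006  0.086] t 3.05 tcp [0.6016 0.1221 0.1858] rot [-177.7    0.3   10.4] F [-0.5 -0.1  0.5] w 0.0854
[ 10.38109281  17.31101212   4.59969088  77.56166331   2.25932092
 179.94623442] [ 0.01262282  0.06486621  0.13037111 -0.08023678  0.01523375  0.06663612]
```

>>> arm_command([
  [[0, -0.07, 0, -0.02, 0, -0.15], [0, -0.08, 0, -0.039, 0.003, -0.3], [0, -0.09, 0, -0.039, 0.003, -0.45], [0, -0.095, 0, -0.039, 0.003, -0.6], [0, -0.095, 0, -0.039, 0.003, -0.75], [0, -0.095, 0, -0.039, 0.003, -0.9], [0, -0.095, 0, -0.039, 0.003, -1.05], [0, -0.095, 0, -0.039, 0.003, -1.2], [0, -0.095, 0, -0.039, 0.003, -1.35], [0, -0.095, 0, -0.039, 0.003, -1.5]],
])

```text
time: 4.1
tcp_pos: [0.5844, 0.2155, 0.1896]
tool_rot: [178.8, -1.0, 96.6]
ft_force: [0.4, 0.3, -0.1]
width: 0.0855
gripper_force: 0.0
```

```bash
python3 -c "
from h import *
plan(.5834,.2204,.2,185.5)"
```

```text
shift [ 0.0049 -0.0006  0.0083] turn [ 0.029  0.003 -1.552] t 4.1 tcp [0.5844 0.2155 0.1896] rot [178.8  -1.   96.6] F [ 0.4  0.3 -0.1] w 0.0855
```

>>> arm_command([
  [[0.005, -0.001, 0.008, 0.029, 0.003, -1.552], [0.005, -0.001, 0.008, 0.029, 0.003, -1.552], [0.005, -0.001, 0.008, 0.029, 0.003, -1.552], [0.005, -0.001, 0.008, 0.029, 0.003, -1.552], [0.005, -0.001, 0.008, 0.029, 0.003, -1.552], [0.005, -0.001, 0.008, 0.029, 0.003, -1.552], [0.005, -0.001, 0.008, 0.029, 0.003, -1.552], [0.005, -0.001, 0.008, 0.029, 0.003, -1.552], [0.005, -0.001, 0.008, 0.029, 0.003, -1.552], [0.005, -0.001, 0.008, 0.029, 0.003, -1.552]],
])

```text
time: 5.1
tcp_pos: [0.5831, 0.2204, 0.1816]
tool_rot: [179.9, -0.0, -177.5]
ft_force: [0.3, -0.8, -0.4]
width: 0.0852
gripper_force: 0.0
```

>>> arm_command([
  [[0, 0, 0, 0, 0, -0.09], [0, 0, 0, 0, 0, -0.09], [0, 0, 0, 0, 0, -0.09]],
])

```text
time: 5.4
tcp_pos: [0.5831, 0.2204, 0.1816]
tool_rot: [179.9, -0.0, -172.8]
ft_force: [-0.7, 0.3, 0.5]
width: 0.0854
gripper_force: 0.0
```

```bash
python3 -c "
from h import *
plan(.5834,.2204,.095,185.5)"
```

```text
shift [-0.0003 -0.0002  0.1053] turn [ 0.001 -0.     0.029] t 5.4 tcp [0.5831 0.2204 0.1816] rot [ 179.9   -0.  -172.8] F [-0.7  0.3  0.5] w 0.0854
```

>>> arm_command([
  [[0, 0, 0.04, 0, 0, 0.029], [0, 0, 0.08, 0, 0, 0.029], [0, 0, 0.105, 0, 0, 0.029], [0, 0, 0.105, 0, 0, 0.029], [0, 0, 0.105, 0, 0, 0.029]],
])

```text
time: 5.9
tcp_pos: [0.583, 0.2206, 0.0771]
tool_rot: [179.9, -0.0, -174.4]
ft_force: [0.3, 0.3, -0.2]
width: 0.0854
gripper_force: 0.0
```

>>> arm_command([
  [[0, 0, 0, 0, 0, 0], [0, 0, 0, 0, 0, 0], [0, 0, 0, 0, 0, 0], [0, 0, 0, 0, 0, 0], [0, 0, 0, 0, 0, 0], [0, 0, 0, 0, 0, 0], [0, 0, 0, 0, 0, 0], [0, 0, 0, 0, 0, 0]],
], jaw=0, grip_force=70)

```text
time: 6.7
tcp_pos: [0.5834, 0.2207, 0.0773]
tool_rot: [179.9, 0.1, -174.4]
ft_force: [-1.1, -0.5, 5.9]
width: 0.0213
gripper_force: 68.6
```

```bash
python3 -c "
from h import *
x,y=p2w(0,.238);plan(x,y,.095+.06,180+PY)"
```

```text
shift [-0.0037 -0.0003 -0.059 ] turn [0.002 0.001 0.044] t 6.7 tcp [0.5834 0.2207 0.0773] rot [ 1.799e+02  1.000e-01 -1.744e+02] F [-1.1 -0.5  5.9] w 0.0213
```

>>> arm_command([
  [[0, 0, -0.02, 0, 0, 0], [0, 0, -0.04, 0, 0, 0], [-0.004, 0, -0.06, 0, 0, 0.044], [-0.004, 0, -0.06, 0, 0, 0.044], [-0.004, 0, -0.06, 0, 0, 0.044], [-0.004, 0, -0.06, 0, 0, 0.044]],
])

```text
time: 7.3
tcp_pos: [0.5862, 0.2206, 0.1348]
tool_rot: [180.0, -0.2, -176.8]
ft_force: [-0.2, -0.3, -1.1]
width: 0.0212
gripper_force: 68.8
```

```bash
python3 -c "
from h import *
x,y=p2w(.027,.13);plan(x,y,.095+.06,180+PY)"
```

```text
shift [-0.0277 -0.108  -0.0016] turn [ 0.001 -0.003  0.001] t 7.3 tcp [0.5862 0.2206 0.1348] rot [ 180.    -0.2 -176.8] F [-0.2 -0.3 -1.1] w 0.0212
```

>>> arm_command([
  [[-0.028, -0.05, 0, 0, 0, 0], [-0.028, -0.1, 0, 0, 0, 0], [-0.028, -0.108, 0, 0, 0, 0], [-0.028, -0.108, 0, 0, 0, 0], [-0.028, -0.108, 0, 0, 0, 0], [-0.028, -0.108, 0.015, 0, 0, 0], [-0.028, -0.108, 0.02, 0, 0, 0], [-0.028, -0.108, 0.024, 0, 0, 0], [-0.028, -0.108, 0.024, 0, 0, 0]],
])

```text
time: 8.2
tcp_pos: [0.6203, 0.1154, 0.1118]
tool_rot: [179.9, -0.1, -176.8]
ft_force: [0.1, 0.7, -1.5]
width: 0.0213
gripper_force: 69.1
```

```bash
python3 -c "
from h import *
x,y=p2w(.027,-.185);plan(x,y,.061+.0473+grasp_offset,180+PY)
im,d=get_image('scene');cv2.imwrite('pics/s2.png',cv2.resize(im[150:300,150:350,::-1],None,fx=3,fy=3))"
```

```text
shift [ 0.0009 -0.3161  0.0031] turn [ 0.001 -0.001  0.001] t 8.2 tcp [0.6203 0.1154 0.1118] rot [ 1.799e+02 -1.000e-01 -1.768e+02] F [ 0.1  0.7 -1.5] w 0.0213
```

View pics/s2.png

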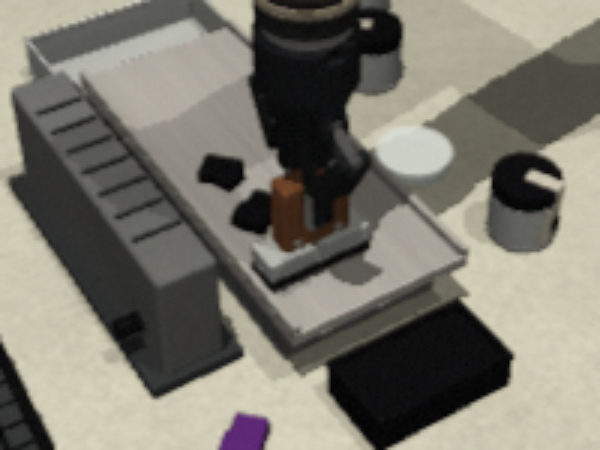

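The scraper hangs level just above the plate, clear of the lip and behind the chips.

>>> arm_command([
  [[0, 0, 0.0015, 0, 0, 0], [0, 0, 0.003, 0, 0, 0], [0, 0, 0.003, 0, 0, 0], [0, 0, 0.003, 0, 0, 0]],
])

```text
time: 8.65
tcp_pos: [0.6209, 0.1146, 0.1096]
tool_rot: [179.9, -0.0, -176.9]
ft_force: [-0.2, -0.7, -1.6]
width: 0.021
gripper_force: 69.1
```

>>> arm_command([
  [[0.0005, -0.01, 0, 0, 0, 0], [0.0005, -0.02, 0, 0, 0, 0], [0.0005, -0.03, 0, 0, 0, 0], [0.0005, -0.04, 0, 0, 0, 0], [0.0005, -0.05, 0, 0, 0, 0], [0.0005, -0.06, 0, 0, 0, 0], [0.0005, -0.07, 0, 0, 0, 0], [0.0005, -0.08, 0, 0, 0, 0], [0.0005, -0.09, 0, 0, 0, 0], [0.0005, -0.1, 0, 0, 0, 0]],
])

```text
time: 9.65
tcp_pos: [0.6258, 0.0139, 0.1093]
tool_rot: [179.9, -0.0, -176.9]
ft_force: [-0.2, -0.4, -1.6]
width: 0.0211
gripper_force: 69.0
```

```bash
python3 -c "
from h import *
x,y=p2w(.027,-.187);plan(x,y,.061+.0473+grasp_offset,180+PY)
im,d=get_image('scene');cv2.imwrite('pics/s3.png',cv2.resize(im[130:300,130:350,::-1],None,fx=2.5,fy=2.5))"
```

```text
shift [ 0.0005 -0.2165  0.0007] turn [ 0.001 -0.    -0.   ] t 9.65 tcp [0.6258 0.0139 0.1093] rot [ 179.9   -0.  -176.9] F [-0.2 -0.4 -1.6] w 0.0211
```

View pics/s3.png

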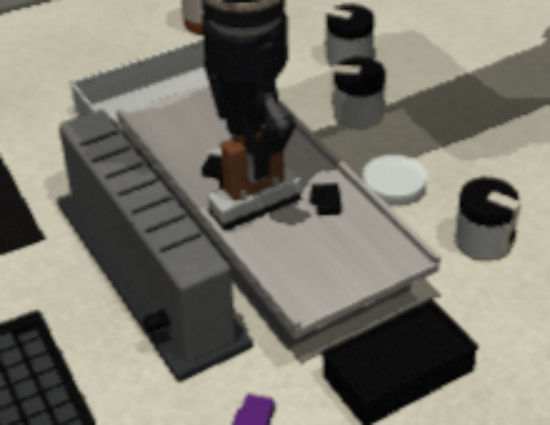

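The chips on the first lane are moving ahead of the foot, and the third chip is left for the second lane as planned.

>>> arm_command([
  [[0.0005, -0.01, 0, 0, 0, 0], [0.0005, -0.02, 0.0005, 0, 0, 0], [0.0005, -0.03, 0.0005, 0, 0, 0], [0.0005, -0.04, 0.0005, 0, 0, 0], [0.0005, -0.05, 0.0005, 0, 0, 0], [0.0005, -0.06, 0.0005, 0, 0, 0], [0.0005, -0.07, 0.0005, 0, 0, 0], [0.0005, -0.08, 0.0005, 0, 0, 0], [0.0005, -0.09, 0.0005, 0, 0, 0], [0.0005, -0.1, 0.0005, 0, 0, 0]],
])

```text
time: 10.7
tcp_pos: [0.6309, -0.086, 0.1087]
tool_rot: [179.9, -0.0, -176.9]
ft_force: [-0.1, -0.4, -0.8]
width: 0.0211
gripper_force: 71.3
```

>>> arm_command([
  [[0.0005, -0.01, 0, 0, 0, 0], [0.0005, -0.02, 0, 0, 0, 0], [0.0005, -0.03, 0, 0, 0, 0], [0.0005, -0.04, 0, 0, 0, 0], [0.0005, -0.05, 0, 0, 0, 0], [0.0005, -0.06, 0, 0, 0, 0], [0.0005, -0.07, 0, 0, 0, 0], [0.0005, -0.08, 0, 0, 0, 0], [0.0005, -0.09, 0, 0, 0, 0], [0.0005, -0.1, 0, 0, 0, 0]],
])

```text
time: 11.7
tcp_pos: [0.6358, -0.1859, 0.1085]
tool_rot: [179.9, -0.0, -176.9]
ft_force: [0.7, -0.0, -2.1]
width: 0.0213
gripper_force: 71.3
```

>>> arm_command([
  [[0, -0.01, 0, 0, 0, 0], [0, -0.016, 0, 0, 0, 0], [0, -0.016, 0, 0, 0, 0], [0, -0.016, 0, 0, 0, 0]],
])

```text
time: 12.1
tcp_pos: [0.6366, -0.201, 0.1085]
tool_rot: [179.9, -0.0, -176.9]
ft_force: [0.1, -0.1, -1.6]
width: 0.0214
gripper_force: 71.5
```

```bash
python3 -c "
from h import *
x,y=p2w(-.027,.12);plan(x,y,.1+.0473+grasp_offset,180+PY)
im,d=get_image('scene');cv2.imwrite('pics/s4.png',cv2.resize(im[110:260,130:350,::-1],None,fx=2.5,fy=2.5))"
```

```text
shift [ 0.0536  0.3058 -0.0383] turn [ 0.002 -0.    -0.   ] t 12.1 tcp [ 0.6366 -0.201   0.1085] rot [ 179.9   -0.  -176.9] F [ 0.1 -0.1 -1.6] w 0.0214
```

View pics/s4.png

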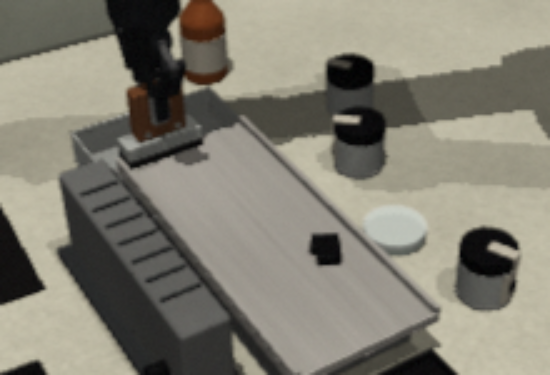

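The first lane is clear, with the scraper at the pan end; one chip remains at (325,248).

>>> arm_command([
  [[0, 0, -0.038, 0, 0, 0], [0, 0, -0.038, 0, 0, 0], [0.01, 0.05, -0.038, 0, 0, 0], [0.02, 0.1, -0.038, 0, 0, 0], [0.03, 0.15, -0.038, 0, 0, 0], [0.04, 0.2, -0.038, 0, 0, 0], [0.0535, 0.245, -0.038, 0, 0, 0], [0.0535, 0.29, -0.038, 0, 0, 0], [0.0535, 0.306, -0.038, 0, 0, 0], [0.0535, 0.306, -0.038, 0, 0, 0]],
])

```text
time: 13.15
tcp_pos: [0.5662, 0.1042, 0.147]
tool_rot: [179.9, 0.0, -176.6]
ft_force: [-0.3, -0.6, -1.3]
width: 0.0214
gripper_force: 71.5
```

```bash
python3 -c "
from h import *
im,d=get_image('top');P=cloud('top',d);g=im.max(2).astype(int)
x,y=p2w(-.027,.12);plan(x,y,.0605+.0473+grasp_offset,180+PY)
m=(g<60)&(P[...,2]<.1)&(P[...,2]>-.02);m[:,:310]=0;m[:,360:]=0;m[:140]=0;m[210:]=0
n,l,s,c=cv2.connectedComponentsWithStats(m.astype(np.uint8))
for i in range(1,n):
  if s[i,4]>15:q=ray('top',c[i],.02)[0];print(s[i,4],w2p(q),np.median(P[l==i][:,2]))"
```

```text
shift [ 0.     -0.0013  0.0391] turn [0.001 0.    0.003] t 13.2 tcp [0.5664 0.1026 0.1469] rot [ 179.9    0.  -176.7] F [-0.2 -0.2 -2. ] w 0.0214
21 [ 0.05225919 -0.20682313] 0.03951028434419457
71 [ 0.01002055 -0.23368035] 0.015916796832464275
```

>>> arm_command([
  [[0, 0, 0.02, 0, 0, 0], [0, 0, 0.03, 0, 0, 0], [0, 0, 0.036, 0, 0, 0], [0, 0, 0.039, 0, 0, 0], [0, 0, 0.039, 0, 0, 0], [0, -0.01, 0.039, 0, 0, 0], [0, -0.02, 0.039, 0, 0, 0], [0, -0.03, 0.039, 0, 0, 0], [0, -0.04, 0.039, 0, 0, 0], [0, -0.05, 0.039, 0, 0, 0]],
])

```text
time: 14.2
tcp_pos: [0.5693, 0.0506, 0.108]
tool_rot: [179.9, -0.0, -176.9]
ft_force: [0.0, 0.9, -0.9]
width: 0.0216
gripper_force: 71.4
```

>>> arm_command([
  [[0, -0.01, 0, 0, 0, 0], [0, -0.02, 0, 0, 0, 0], [0, -0.03, 0, 0, 0, 0], [0, -0.04, 0, 0, 0, 0], [0, -0.05, 0, 0, 0, 0], [0, -0.06, 0, 0, 0, 0], [0, -0.07, 0, 0, 0, 0], [0, -0.08, 0, 0, 0, 0], [0, -0.09, 0, 0, 0, 0], [0, -0.1, 0, 0, 0, 0]],
])

```text
time: 15.2
tcp_pos: [0.5747, -0.049, 0.1078]
tool_rot: [179.9, -0.0, -176.9]
ft_force: [0.0, -0.2, -1.3]
width: 0.0212
gripper_force: 71.4
```

>>> arm_command([
  [[0, -0.01, 0, 0, 0, 0], [0, -0.02, 0, 0, 0, 0], [0, -0.03, 0, 0, 0, 0], [0, -0.04, 0, 0, 0, 0], [0, -0.05, 0, 0, 0, 0], [0, -0.06, 0, 0, 0, 0], [0, -0.07, 0, 0, 0, 0], [0, -0.08, 0, 0, 0, 0], [0, -0.09, 0, 0, 0, 0], [0, -0.1, 0, 0, 0, 0]],
])

```text
time: 16.2
tcp_pos: [0.5802, -0.1488, 0.1076]
tool_rot: [179.9, -0.0, -176.9]
ft_force: [-0.1, 0.8, -1.0]
width: 0.021
gripper_force: 71.4
```

```bash
python3 -c "
from h import *
x,y=p2w(-.027,-.187);plan(x,y,.061+.0473+grasp_offset,180+PY)"
```

```text
shift [ 0.     -0.0565 -0.0008] turn [ 0.001 -0.     0.   ] t 16.2 tcp [ 0.5802 -0.1488  0.1076] rot [ 179.9   -0.  -176.9] F [-0.1  0.8 -1. ] w 0.021
```

Finish the lane, then lift and head back to the rest.

>>> arm_command([
  [[0, -0.01, 0, 0, 0, 0], [0, -0.02, 0, 0, 0, 0], [0, -0.03, 0, 0, 0, 0], [0, -0.04, 0, 0, 0, 0], [0, -0.05, 0, 0, 0, 0], [0, -0.056, 0, 0, 0, 0], [0, -0.056, 0, 0, 0, 0], [0, -0.056, -0.04, 0, 0, 0], [0, -0.056, -0.05, 0, 0, 0], [0, -0.056, -0.05, 0, 0, 0]],
])

```text
time: 17.2
tcp_pos: [0.5846, -0.2042, 0.1598]
tool_rot: [-180.0, 0.2, -176.9]
ft_force: [0.7, -0.1, -2.0]
width: 0.0209
gripper_force: 71.6
```

```bash
python3 -c "
from h import *
x,y=p2w(0,.24);plan(x,y,.11+.0473+grasp_offset,180+PY)"
```

```text
shift [-0.0257  0.4261  0.0025] turn [-0.     0.004  0.   ] t 17.2 tcp [ 0.5846 -0.2042  0.1598] rot [-180.     0.2 -176.9] F [ 0.7 -0.1 -2. ] w 0.0209
```

>>> arm_command([
  [[0, 0.05, 0, 0, 0, 0], [-0.01, 0.1, 0, 0, 0, 0], [-0.02, 0.15, 0, 0, 0, 0], [-0.026, 0.2, 0, 0, 0, 0], [-0.026, 0.25, 0, 0, 0, 0], [-0.026, 0.3, 0, 0, 0, 0], [-0.026, 0.35, 0, 0, 0, 0], [-0.026, 0.4, 0, 0, 0, 0], [-0.026, 0.426, 0, 0, 0, 0], [-0.026, 0.426, 0, 0, 0, 0]],
])

```text
time: 18.2
tcp_pos: [0.5847, 0.2269, 0.1562]
tool_rot: [179.9, -0.1, -176.6]
ft_force: [-0.2, -0.3, -1.0]
width: 0.0211
gripper_force: 71.5
```

```bash
python3 -c "
from h import *
x,y=p2w(0,.24);plan(x,y,.033+.0473+grasp_offset,180+PY)
im,d=get_image('top');a=im[100:275,150:400,::-1]
cv2.imwrite('pics/t5.png',cv2.resize(a,None,fx=3,fy=3))"
```

```text
shift [-0.0021 -0.0045  0.0759] turn [ 0.002 -0.002  0.006] t 18.2 tcp [0.5847 0.2269 0.1562] rot [ 1.799e+02 -1.000e-01 -1.766e+02] F [-0.2 -0.3 -1. ] w 0.0211
```

View pics/t5.png

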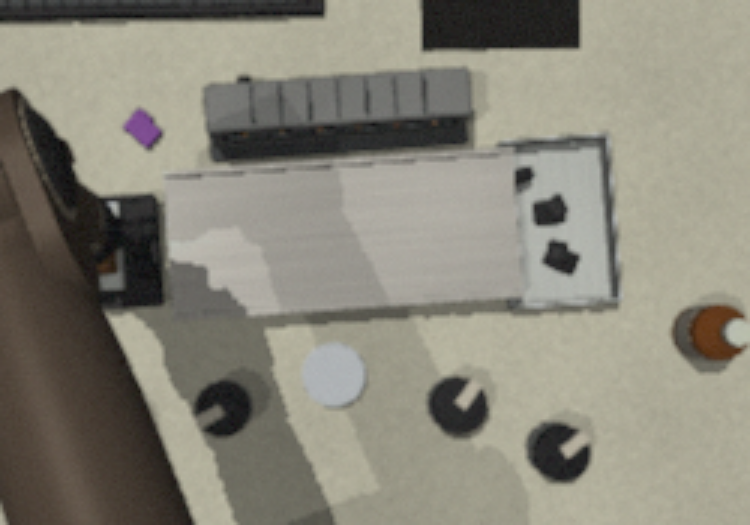

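The plate is clear and all three chips show in the pan at (523,178), (549,210) and (561,257), the first close to the inner wall. Now put the scraper back.

>>> arm_command([
  [[-0.002, -0.0045, 0.0, 0, 0, 0], [-0.002, -0.0045, 0.02, 0, 0, 0.006], [-0.002, -0.0045, 0.04, 0, 0, 0.006], [-0.002, -0.0045, 0.06, 0, 0, 0.006], [-0.002, -0.0045, 0.07, 0, 0, 0.006], [-0.002, -0.0045, 0.076, 0, 0, 0.006], [-0.002, -0.0045, 0.077, 0, 0, 0.006], [-0.002, -0.0045, 0.077, 0, 0, 0.006]],
])

```text
time: 19.05
tcp_pos: [0.5886, 0.2183, 0.0818]
tool_rot: [179.9, 0.0, -177.2]
ft_force: [-0.7, 0.3, -2.0]
width: 0.0214
gripper_force: 71.7
```

```bash
python3 -c "
from h import *
x,y=p2w(0,.24);plan(x,y,.03+.0473+grasp_offset,180+PY)"
```

```text
shift [0.0015 0.0044 0.0045] turn [ 0.002  0.001 -0.007] t 19.05 tcp [0.5886 0.2183 0.0818] rot [ 179.9    0.  -177.2] F [-0.7  0.3 -2. ] w 0.0214
```

>>> arm_command([
  [[0.0015, 0.004, 0.001, 0, 0, 0], [0.0015, 0.004, 0.003, 0, 0, 0], [0.0015, 0.004, 0.004, 0, 0, 0], [0.0015, 0.004, 0.004, 0, 0, 0], [0.0015, 0.004, 0.004, 0, 0, 0]],
])

```text
time: 19.55
tcp_pos: [0.5865, 0.2227, 0.0774]
tool_rot: [179.9, 0.0, -177.2]
ft_force: [-0.3, 0.1, -0.9]
width: 0.0214
gripper_force: 71.7
```

>>> arm_command([
  [[0, 0, 0, 0, 0, 0], [0, 0, 0, 0, 0, 0], [0, 0, 0, 0, 0, 0], [0, 0, 0, 0, 0, 0], [0, 0, 0, 0, 0, 0], [0, 0, 0, 0, 0, 0]],
], jaw=1)

```text
time: 20.15
tcp_pos: [0.5865, 0.2224, 0.0771]
tool_rot: [179.9, -0.0, -177.2]
ft_force: [0.0, 0.5, 0.4]
width: 0.0857
gripper_force: 0.0
```

>>> arm_command([
  [[0, 0, -0.03, 0, 0, 0], [0, 0, -0.06, 0, 0, 0], [0, 0, -0.1, 0, 0, 0], [0, 0, -0.12, 0, 0, 0], [0, 0, -0.12, 0, 0, 0], [0, 0, -0.12, 0, 0, 0]],
])

```text
time: 20.75
tcp_pos: [0.5867, 0.2224, 0.1972]
tool_rot: [179.9, 0.0, -177.2]
ft_force: [-0.4, -0.3, -0.8]
width: 0.0853
gripper_force: 0.0
```

```bash
python3 -c "
from h import *
im,d=get_image('top')
gs=[(.3873,.2783,0),(.413,.117,0),(.413,-.1384,0),(.3612,-.2475,0)]
P=cloud('top',d);q=P[130:210,320:355].reshape(-1,3);c=im[130:210,320:355].reshape(-1,3).max(1)
print([ (w2p(a).round(3),a[2].round(3)) for a,k in zip(q,c) if k<70 and w2p(a)[0]>.035 and w2p(a)[0]<.08 and w2p(a)[1]>-.23][:25])
for o in cans(im,d,gs):print(o)
plan(.413,.117,.2,200)
im,d=get_image('scene');cv2.imwrite('pics/s6.png',np.hstack([cv2.resize(im[225:305,240:340,::-1],None,fx=4,fy=4),cv2.resize(im[125:205,140:240,::-1],None,fx=4,fy=4)]))
"
```

```text
[(array([ 0.057, -0.204]), np.float64(0.042)), (array([ 0.057, -0.207]), np.float64(0.04)), (array([ 0.056, -0.21 ]), np.float64(0.044)), (array([ 0.054, -0.197]), np.float64(0.044)), (array([ 0.054, -0.201]), np.float64(0.038)), (array([ 0.053, -0.202]), np.float64(0.051)), (array([ 0.054, -0.207]), np.float64(0.041)), (array([ 0.054, -0.211]), np.float64(0.039)), (array([ 0.051, -0.197]), np.float64(0.04)), (array([ 0.05, -0.2 ]), np.float64(0.045)), (array([ 0.051, -0.204]), np.float64(0.038)), (array([ 0.05 , -0.207]), np.float64(0.042)), (array([ 0.05, -0.21]), np.float64(0.039)), (array([ 0.048, -0.197]), np.float64(0.037)), (array([ 0.047, -0.199]), np.float64(0.046)), (array([ 0.048, -0.204]), np.float64(0.038)), (array([ 0.048, -0.208]), np.float64(0.031)), (array([ 0.049, -0.213]), np.float64(0.023)), (array([ 0.047, -0.2  ]), np.float64(0.021)), (array([ 0.047, -0.204]), np.float64(0.018)), (array([ 0.048, -0.209]), np.float64(0.009)), (array([ 0.048, -0.213]), np.float64(0.003)), (array([ 0.045, -0.202]), np.float64(0.008)), (array([ 0.045, -0.205]), np.float64(0.007))]
(array([nan, nan]), array([0., 0.]), 0.0, 0, 0, array([nan, nan]), nan)
(array([0.4128, 0.1163]), array([0.4134, 0.1173]), 0.031, 276, 26, array([0.404 , 0.1335]), 117.1)
(array([ 0.413 , -0.1382]), array([ 0.4133, -0.1386]), 0.0306, 278, 49, array([ 0.4237, -0.149 ]), -45.3)
(array([ 0.3615, -0.2476]), array([ 0.3619, -0.2475]), 0.0314, 287, 48, array([ 0.3687, -0.2621]), -63.4)
shift [ 0.1781 -0.0966  0.015 ] turn [ 0.001 -0.001 -0.3  ] t 20.8 tcp [0.5862 0.2222 0.1961] rot [ 1.799e+02 -1.000e-01 -1.772e+02] F [ 0.5  0.3 -0.1] w 0.0851h.py:24: RuntimeWarning: Mean of empty slice.
  m=c[:,:2].mean(0)
  ret = um.true_divide(
```

View pics/s6.png

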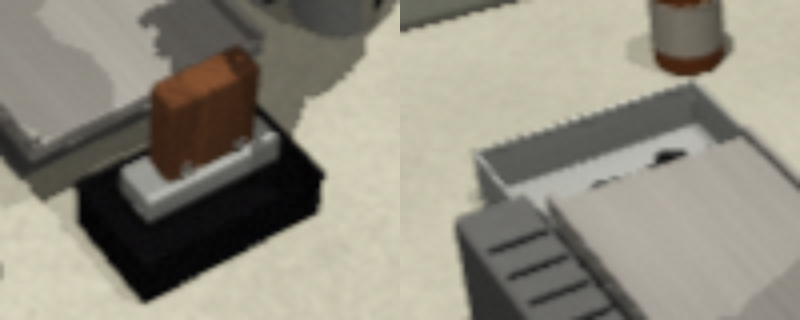

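The scraper stands square in its rest, and the chip at the pan's inner wall is inside the pan, leaning on the wall. Start with can 2.

```bash
python3 -c "
from h import *
plan(.4132,.117,.15,205)"
```

```text
shift [ 0.1775 -0.0966  0.0647] turn [ 0.001 -0.002 -0.388] t 20.85 tcp [0.5859 0.2221 0.1956] rot [ 1.800e+02 -1.000e-01 -1.772e+02] F [-0.4 -0.3 -0.4] w 0.0852
```

>>> arm_command([
  [[0.045, -0.025, 0, 0, 0, -0.13], [0.085, -0.05, 0, 0, 0, -0.26], [0.13, -0.07, 0, 0, 0, -0.388], [0.1775, -0.0966, 0.03, 0, 0, -0.388], [0.1775, -0.0966, 0.065, 0, 0, -0.388], [0.1775, -0.0966, 0.065, 0, 0, -0.388], [0.1775, -0.0966, 0.065, 0, 0, -0.388], [0.1775, -0.0966, 0.065, 0, 0, -0.388]],
])

```text
time: 21.65
tcp_pos: [0.4161, 0.1181, 0.1338]
tool_rot: [179.9, 0.2, -155.0]
ft_force: [0.9, 0.6, 0.1]
width: 0.0857
gripper_force: 0.0
```

```bash
python3 -c "
from h import *
plan(.4132,.117,.042,205)"
```

```text
shift [3.400e-03 1.000e-04 1.105e-01] turn [0.001 0.003 0.001] t 21.65 tcp [0.4161 0.1181 0.1338] rot [ 179.9    0.2 -155. ] F [0.9 0.6 0.1] w 0.0857
```

>>> arm_command([
  [[0, 0, 0.04, 0, 0, 0], [0, 0, 0.08, 0, 0, 0], [0, 0, 0.108, 0, 0, 0], [0, 0, 0.108, 0, 0, 0], [0, 0, 0.108, 0, 0, 0]],
])

```text
time: 22.15
tcp_pos: [0.4157, 0.1181, 0.0255]
tool_rot: [179.9, 0.1, -155.0]
ft_force: [-0.9, -0.1, 0.2]
width: 0.0854
gripper_force: 0.0
```

>>> arm_command([
  [[0, 0, 0, 0, 0, 0], [0, 0, 0, 0, 0, 0], [0, 0, 0, 0, 0, 0], [0, 0, 0, 0, 0, 0], [0, 0, 0, 0, 0, 0], [0, 0, 0, 0, 0, 0]],
], jaw=0, grip_force=50)

```text
time: 22.75
tcp_pos: [0.4158, 0.1181, 0.0264]
tool_rot: [179.9, 0.3, -155.0]
ft_force: [0.2, -0.5, 6.3]
width: 0.0587
gripper_force: 53.0
```

>>> arm_command([
  [[0, 0, -0.04, 0, 0, 0], [0, 0, -0.08, 0, 0, 0], [0, 0, -0.12, 0, 0, 0], [0, 0, -0.12, 0, 0, 0], [0, 0, -0.12, 0, 0, 0]],
])

```text
time: 23.25
tcp_pos: [0.4149, 0.1175, 0.1456]
tool_rot: [180.0, 0.2, -155.0]
ft_force: [0.6, -0.7, -2.3]
width: 0.059
gripper_force: 54.8
```

```bash
python3 -c "
from h import *
x,y=p2w(0,.053);plan(x,y,.162,90+PY)"
```

```text
shift [-0.1306 -0.151   0.0027] turn [0.004 0.002 1.953] t 23.25 tcp [0.4149 0.1175 0.1456] rot [ 180.     0.2 -155. ] F [ 0.6 -0.7 -2.3] w 0.059
```

>>> arm_command([
  [[-0.02, -0.023, 0, 0, 0, 0.15], [-0.04, -0.046, 0, 0, 0, 0.3], [-0.06, -0.069, 0, 0, 0, 0.45], [-0.08, -0.092, 0, 0, 0, 0.6], [-0.1, -0.115, 0, 0, 0, 0.75], [-0.12, -0.138, 0, 0, 0, 0.9], [-0.13, -0.151, 0, 0, 0, 1.05], [-0.13, -0.151, 0, 0, 0, 1.2], [-0.13, -0.151, 0, 0, 0, 1.35], [-0.13, -0.151, 0, 0, 0, 1.5]],
])

```text
time: 24.25
tcp_pos: [0.5947, 0.0352, 0.1417]
tool_rot: [-179.8, -0.2, 118.7]
ft_force: [0.5, -0.1, -2.2]
width: 0.059
gripper_force: 54.9
```

```bash
python3 -c "
from h import *
x,y=p2w(0,.053);plan(x,y,.088+grasp_offset,90+PY)"
```

```text
shift [-0.0006  0.0026  0.0537] turn [-0.003 -0.002  0.446] t 24.25 tcp [0.5947 0.0352 0.1417] rot [-179.8   -0.2  118.7] F [ 0.5 -0.1 -2.2] w 0.059
```

>>> arm_command([
  [[-0.0006, 0.0026, 0, 0, 0, 0.15], [-0.0006, 0.0026, 0, 0, 0, 0.3], [-0.0006, 0.0026, 0, 0, 0, 0.446], [-0.0006, 0.0026, 0.02, 0, 0, 0.446], [-0.0006, 0.0026, 0.04, 0, 0, 0.446], [-0.0006, 0.0026, 0.05, 0, 0, 0.446], [-0.0006, 0.0026, 0.0537, 0, 0, 0.446], [-0.0006, 0.0026, 0.0537, 0, 0, 0.446], [-0.0006, 0.0026, 0.0537, 0, 0, 0.446]],
])

```text
time: 25.15
tcp_pos: [0.5984, 0.0362, 0.0908]
tool_rot: [180.0, -0.1, 93.5]
ft_force: [-0.2, 0.8, -2.0]
width: 0.0593
gripper_force: 54.9
```

```bash
python3 -c "
from h import *
x,y=p2w(0,.053);plan(x,y,.086+grasp_offset,90+PY)"
```

```text
shift [-0.0002 -0.0014  0.0048] turn [ 0.001 -0.001  0.007] t 25.15 tcp [0.5984 0.0362 0.0908] rot [ 1.80e+02 -1.00e-01  9.35e+01] F [-0.2  0.8 -2. ] w 0.0593
```

>>> arm_command([
  [[0, 0, 0.0015, 0, 0, 0], [0, 0, 0.003, 0, 0, 0], [0, 0, 0.0045, 0, 0, 0], [0, 0, 0.0045, 0, 0, 0], [0, 0, 0.0045, 0, 0, 0]],
])

```text
time: 25.65
tcp_pos: [0.5984, 0.0364, 0.0865]
tool_rot: [179.9, -0.1, 93.5]
ft_force: [-0.6, 0.1, 4.0]
width: 0.0591
gripper_force: 55.6
```

>>> arm_command([
  [[0, 0, 0, 0, 0, 0], [0, 0, 0, 0, 0, 0], [0, 0, 0, 0, 0, 0], [0, 0, 0, 0, 0, 0]],
], jaw=1)

```text
time: 26.05
tcp_pos: [0.598, 0.0362, 0.0855]
tool_rot: [-180.0, -0.1, 93.5]
ft_force: [0.8, -0.0, 0.1]
width: 0.0852
gripper_force: 0.0
```

>>> arm_command([
  [[0, 0, -0.04, 0, 0, 0], [0, 0, -0.08, 0, 0, 0], [0, 0, -0.11, 0, 0, 0], [0, 0, -0.11, 0, 0, 0], [0, 0, -0.11, 0, 0, 0]],
])

```text
time: 26.55
tcp_pos: [0.5986, 0.0361, 0.1961]
tool_rot: [179.9, -0.1, 93.5]
ft_force: [-0.7, -0.9, -0.2]
width: 0.0851
gripper_force: 0.0
```

```bash
python3 -c "
from h import *
plan(.4132,-.1385,.17,225)"
```

```text
shift [-0.1629 -0.1958  0.0443] turn [ 2.000e-03  1.000e-03 -2.295e+00] t 26.55 tcp [0.5986 0.0361 0.1961] rot [ 1.799e+02 -1.000e-01  9.350e+01] F [-0.7 -0.9 -0.2] w 0.0851
```

>>> arm_command([
  [[-0.02, -0.025, 0, 0, 0, -0.145], [-0.04, -0.05, 0, 0, 0, -0.29], [-0.06, -0.07, 0, 0, 0, -0.435], [-0.08, -0.1, 0, 0, 0, -0.58], [-0.1, -0.12, 0, 0, 0, -0.725], [-0.12, -0.145, 0, 0, 0, -0.87], [-0.14, -0.17, 0, 0, 0, -1.015], [-0.163, -0.196, 0, 0, 0, -1.16], [-0.163, -0.196, 0, 0, 0, -1.305], [-0.163, -0.196, 0, 0, 0, -1.45]],
])

```text
time: 27.55
tcp_pos: [0.4109, -0.1391, 0.1938]
tool_rot: [179.9, -0.2, 176.8]
ft_force: [0.5, 0.1, 0.5]
width: 0.0854
gripper_force: 0.0
```

```bash
python3 -c "
from h import *
im,d=get_image('top')
gs=[(.3873,.2783,0),(.598,.0365,.06),(.413,-.1384,0),(.3612,-.2475,0)]
for o in cans(im,d,gs):print(o)
plan(.4132,-.1385,.14,225)" 2>/dev/null
```

```text
(array([0.3868, 0.2476]), array([0.3875, 0.244 ]), 0.0293, 183, 31, array([0.3881, 0.2452]), -61.6)
(array([0.6001, 0.0418]), array([0.6005, 0.0417]), 0.0305, 300, 63, array([0.6142, 0.0461]), 16.7)
(array([ 0.4311, -0.1314]), array([ 0.4238, -0.1346]), 0.0253, 64, 4, array([ 0.4363, -0.1517]), -75.6)
(array([nan, nan]), array([0., 0.]), 0.0, 0, 0, array([nan, nan]), nan)
shift [-0.0022  0.0003  0.0725] turn [ 0.003 -0.002 -0.835] t 27.6 tcp [ 0.4112 -0.1388  0.1938] rot [179.9  -0.2 177.2] F [-0.3  0.6 -0.6] w 0.0852
```

>>> arm_command([
  [[-0.002, 0, 0.03, 0, 0, -0.145], [-0.002, 0, 0.05, 0, 0, -0.29], [-0.002, 0, 0.05, 0, 0, -0.435], [-0.002, 0, 0.05, 0, 0, -0.58], [-0.002, 0, 0.05, 0, 0, -0.725], [-0.002, 0, 0.05, 0, 0, -0.835], [-0.002, 0, 0.05, 0, 0, -0.835], [-0.002, 0, 0.05, 0, 0, -0.835]],
])

```text
time: 28.4
tcp_pos: [0.414, -0.1384, 0.1445]
tool_rot: [179.8, -0.0, -135.8]
ft_force: [-0.4, 0.3, -0.0]
width: 0.0854
gripper_force: 0.0
```

```bash
python3 -c "
from h import *
plan(.4132,-.1385,.044,225)
im,d=get_image('scene');im2,d2=get_image('top')
cv2.imwrite('pics/s7.png',np.hstack([cv2.resize(im[110:270,160:400,::-1],(480,320)),cv2.resize(im2[150:260,140:260,::-1],(320,320))]))
" 2>/dev/null
```

```text
shift [0.0006 0.0002 0.1192] turn [ 0.003 -0.    -0.014] t 28.4 tcp [ 0.414  -0.1384  0.1445] rot [ 179.8   -0.  -135.8] F [-0.4  0.3 -0. ] w 0.0854
```

View pics/s7.png

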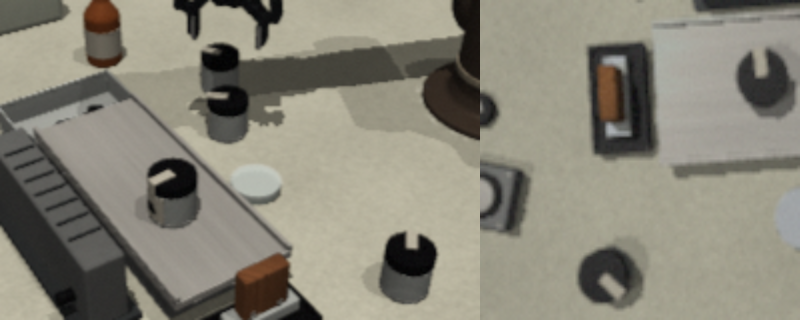

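Can 2 stands on the plate with its label roughly towards the reader. Can 1 has been knocked about 35 mm towards −y, so I'll re-measure it later. Continuing with can 3.

>>> arm_command([
  [[0, 0, 0.04, 0, 0, 0], [0, 0, 0.08, 0, 0, 0], [0, 0, 0.118, 0, 0, 0], [0, 0, 0.118, 0, 0, 0], [0, 0, 0.118, 0, 0, 0]],
])

```text
time: 29.0
tcp_pos: [0.4141, -0.1384, 0.0278]
tool_rot: [179.9, 0.0, -135.6]
ft_force: [-0.3, 0.5, 0.6]
width: 0.0856
gripper_force: 0.0
```

>>> arm_command([
  [[0, 0, 0, 0, 0, 0], [0, 0, 0, 0, 0, 0], [0, 0, 0, 0, 0, 0], [0, 0, 0, 0, 0, 0], [0, 0, 0, 0, 0, 0], [0, 0, 0, 0, 0, 0]],
], jaw=0)

```text
time: 29.6
tcp_pos: [0.416, -0.1389, 0.0298]
tool_rot: [-179.9, 0.2, -135.6]
ft_force: [-0.6, 1.2, 7.4]
width: 0.0589
gripper_force: 52.7
```

>>> arm_command([
  [[0, 0, -0.04, 0, 0, 0], [0, 0, -0.08, 0, 0, 0], [0, 0, -0.12, 0, 0, 0], [0, 0, -0.12, 0, 0, 0], [0, 0, -0.12, 0, 0, 0]],
])

```text
time: 30.1
tcp_pos: [0.4155, -0.1391, 0.1493]
tool_rot: [-179.9, 0.1, -135.6]
ft_force: [0.3, -0.6, -1.8]
width: 0.0589
gripper_force: 55.2
```

```bash
python3 -c "
from h import *
x,y=p2w(0,-.053);plan(x,y,.14+grasp_offset,270+PY)"
```

```text
shift [-0.1822 -0.0817  0.0099] turn [-0.003  0.001 -0.85 ] t 30.1 tcp [ 0.4155 -0.1391  0.1493] rot [-1.799e+02  1.000e-01 -1.356e+02] F [ 0.3 -0.6 -1.8] w 0.0589
```

>>> arm_command([
  [[-0.03, -0.013, 0, 0, 0, -0.14], [-0.06, -0.027, 0, 0, 0, -0.28], [-0.09, -0.04, 0, 0, 0, -0.42], [-0.12, -0.055, 0, 0, 0, -0.56], [-0.15, -0.067, 0, 0, 0, -0.7], [-0.182, -0.082, 0, 0, 0, -0.85], [-0.182, -0.082, 0, 0, 0, -0.85], [-0.182, -0.082, 0.01, 0, 0, -0.85], [-0.182, -0.082, 0.01, 0, 0, -0.85]],
])

```text
time: 31.0
tcp_pos: [0.5998, -0.0699, 0.1348]
tool_rot: [179.7, 0.1, -86.9]
ft_force: [0.6, -1.2, -2.1]
width: 0.059
gripper_force: 55.4
```

```bash
python3 -c "
from h import *
x,y=p2w(0,-.053);plan(x,y,.0895+grasp_offset,270+PY)"
```

```text
shift [ 0.0003 -0.0033  0.0453] turn [ 0.005  0.002 -0.001] t 31.0 tcp [ 0.5998 -0.0699  0.1348] rot [ 1.797e+02  1.000e-01 -8.690e+01] F [ 0.6 -1.2 -2.1] w 0.059
```

>>> arm_command([
  [[0, -0.003, 0.015, 0, 0, 0], [0, -0.003, 0.03, 0, 0, 0], [0, -0.003, 0.038, 0, 0, 0], [0, -0.003, 0.042, 0, 0, 0], [0, -0.003, 0.045, 0, 0, 0], [0, -0.003, 0.045, 0, 0, 0], [0, -0.003, 0.045, 0, 0, 0]],
])

```text
time: 31.7
tcp_pos: [0.6051, -0.0697, 0.0931]
tool_rot: [-180.0, 0.1, -86.9]
ft_force: [0.3, 0.3, -2.2]
width: 0.0589
gripper_force: 55.4
```

>>> arm_command([
  [[0, 0, 0, 0, 0, 0], [0, 0, 0, 0, 0, 0], [0, 0, 0, 0, 0, 0]],
])

```text
time: 32.0
tcp_pos: [0.605, -0.0696, 0.0928]
tool_rot: [-180.0, 0.1, -86.9]
ft_force: [-0.4, 0.4, -1.3]
width: 0.0591
gripper_force: 55.4
```

Still carrying the can, so 3–4 mm more down, then release.

>>> arm_command([
  [[0, 0, 0.001, 0, 0, 0], [0, 0, 0.002, 0, 0, 0], [0, 0, 0.003, 0, 0, 0], [0, 0, 0.0035, 0, 0, 0], [0, 0, 0.0035, 0, 0, 0]],
])

```text
time: 32.5
tcp_pos: [0.6048, -0.0697, 0.0899]
tool_rot: [-180.0, 0.1, -86.9]
ft_force: [-3.3, -0.6, 6.1]
width: 0.0587
gripper_force: 56.2
```

>>> arm_command([
  [[0, 0, 0, 0, 0, 0], [0, 0, 0, 0, 0, 0], [0, 0, 0, 0, 0, 0], [0, 0, 0, 0, 0, 0]],
], jaw=1)

```text
time: 32.9
tcp_pos: [0.6048, -0.0696, 0.0888]
tool_rot: [180.0, 0.1, -86.9]
ft_force: [-0.0, -1.1, -0.0]
width: 0.0854
gripper_force: 0.0
```

>>> arm_command([
  [[0, 0, -0.04, 0, 0, 0], [0, 0, -0.08, 0, 0, 0], [0, 0, -0.11, 0, 0, 0], [0, 0, -0.11, 0, 0, 0], [0, 0, -0.11, 0, 0, 0]],
])

```text
time: 33.4
tcp_pos: [0.6053, -0.0698, 0.1994]
tool_rot: [-179.9, 0.1, -86.9]
ft_force: [-0.7, 0.2, -1.1]
width: 0.0853
gripper_force: 0.0
```

```bash
python3 -c "
from h import *
im,d=get_image('top')
x,y=p2w(0,-.053)
gs=[(.386,.240,0),(.598,.0365,.06),(x,y,.06),(.3615,-.2475,0)]
for o in cans(im,d,gs):print(o)
plan(.3615,-.2475,.15,206)" 2>/dev/null
```

```text
(array([0.3866, 0.2383]), array([0.3866, 0.238 ]), 0.0309, 287, 60, array([0.3809, 0.2348]), -148.4)
(array([0.6003, 0.0416]), array([0.6005, 0.0417]), 0.0305, 298, 65, array([0.6142, 0.0466]), 19.6)
(array([nan, nan]), array([0., 0.]), 0.0, 0, 0, array([nan, nan]), nan)
(array([ 0.361 , -0.2478]), array([ 0.3618, -0.2479]), 0.0312, 286, 45, array([ 0.3692, -0.2627]), -61.4)
shift [0.1643 0.2525 0.0669] turn [2.000e-03 1.000e-03 1.172e+00] t 33.45 tcp [ 0.6046 -0.0697  0.1982] rot [ 1.799e+02  1.000e-01 -8.690e+01] F [ 0.  -1.1 -0.5] w 0.0851
```

>>> arm_command([
  [[0.027, 0.042, 0, 0, 0, 0.145], [0.054, 0.084, 0, 0, 0, 0.29], [0.08, 0.126, 0, 0, 0, 0.435], [0.11, 0.168, 0, 0, 0, 0.58], [0.137, 0.21, 0, 0, 0, 0.725], [0.164, 0.2525, 0.03, 0, 0, 0.87], [0.164, 0.2525, 0.06, 0, 0, 1.015], [0.164, 0.2525, 0.066, 0, 0, 1.137], [0.164, 0.2525, 0.066, 0, 0, 1.137], [0.164, 0.2525, 0.066, 0, 0, 1.137]],
])

```text
time: 34.45
tcp_pos: [0.3613, -0.2469, 0.1322]
tool_rot: [179.8, -0.0, -151.8]
ft_force: [0.3, 0.1, 0.6]
width: 0.0852
gripper_force: 0.0
```

```bash
python3 -c "
from h import *
plan(.3614,-.2478,.044,208)
im,d=get_image('top')
x,y=p2w(0,-.053)
gs=[(.386,.240,0),(.598,.0365,.06),(x,y,.06)]
for o in cans(im,d,gs):print(o)
cv2.imwrite('pics/t8.png',cv2.resize(im[130:260,140:320,::-1],None,fx=4,fy=4))" 2>/dev/null
```

```text
shift [ 0.0003 -0.0011  0.1069] turn [ 0.003 -0.     0.003] t 34.45 tcp [ 0.3613 -0.2469  0.1322] rot [ 179.8   -0.  -151.8] F [0.3 0.1 0.6] w 0.0852
(array([0.3866, 0.2381]), array([0.3866, 0.238 ]), 0.0309, 285, 60, array([0.3804, 0.2333]), -142.1)
(array([0.6001, 0.042 ]), array([0.6002, 0.0426]), 0.0305, 298, 62, array([0.614 , 0.0461]), 16.4)
(array([ 0.6074, -0.0737]), array([ 0.6077, -0.0728]), 0.0309, 300, 57, array([ 0.6225, -0.0703]), 12.6)
```

View pics/t8.png

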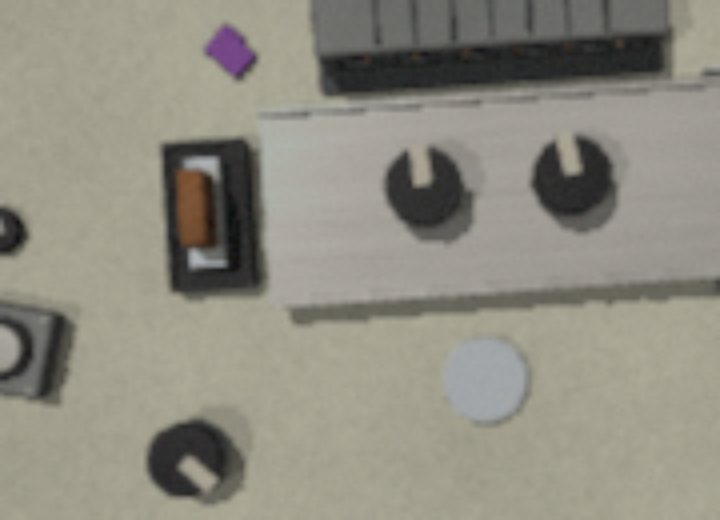

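Cans 2 and 3 stand on the plate at (424,185) and (572,174) with their strips pointing at the reader within about 10°. Now grasp can 4.

>>> arm_command([
  [[0, -0.001, 0.04, 0, 0, 0], [0, -0.001, 0.08, 0, 0, 0], [0, -0.001, 0.106, 0, 0, 0], [0, -0.001, 0.106, 0, 0, 0], [0, -0.001, 0.106, 0, 0, 0]],
])

```text
time: 35.0
tcp_pos: [0.3627, -0.248, 0.0277]
tool_rot: [179.9, 0.0, -151.9]
ft_force: [0.5, -0.5, 0.2]
width: 0.0853
gripper_force: 0.0
```

>>> arm_command([
  [[0, 0, 0, 0, 0, 0], [0, 0, 0, 0, 0, 0], [0, 0, 0, 0, 0, 0], [0, 0, 0, 0, 0, 0], [0, 0, 0, 0, 0, 0], [0, 0, 0, 0, 0, 0]],
], jaw=0)

```text
time: 35.6
tcp_pos: [0.3635, -0.2486, 0.029]
tool_rot: [-179.9, 0.1, -152.0]
ft_force: [-1.1, 0.6, 5.9]
width: 0.0588
gripper_force: 52.8
```

>>> arm_command([
  [[0, 0, -0.04, 0, 0, 0], [0, 0, -0.08, 0, 0, 0], [0, 0, -0.12, 0, 0, 0], [0, 0, -0.12, 0, 0, 0], [0, 0, -0.12, 0, 0, 0]],
])

```text
time: 36.1
tcp_pos: [0.363, -0.2487, 0.1484]
tool_rot: [-179.9, 0.1, -152.0]
ft_force: [0.1, -0.7, -1.8]
width: 0.059
gripper_force: 55.2
```

```bash
python3 -c "
from h import *
x,y=p2w(0,-.155);plan(x,y,.14+grasp_offset,270+PY)"
```

```text
shift [-0.2529 -0.0474  0.009 ] turn [-3.000e-03  1.000e-03 -1.137e+00] t 36.1 tcp [ 0.363  -0.2487  0.1484] rot [-1.799e+02  1.000e-01 -1.520e+02] F [ 0.1 -0.7 -1.8] w 0.059
```

>>> arm_command([
  [[-0.03, -0.005, 0, 0, 0, -0.14], [-0.06, -0.01, 0, 0, 0, -0.28], [-0.09, -0.016, 0, 0, 0, -0.42], [-0.12, -0.022, 0, 0, 0, -0.56], [-0.15, -0.028, 0, 0, 0, -0.7], [-0.18, -0.034, 0, 0, 0, -0.84], [-0.22, -0.04, 0, 0, 0, -0.98], [-0.253, -0.047, 0, 0, 0, -1.12], [-0.253, -0.047, 0, 0, 0, -1.137], [-0.253, -0.047, 0.005, 0, 0, -1.137]],
])

```text
time: 37.1
tcp_pos: [0.6074, -0.1704, 0.1402]
tool_rot: [179.8, 0.1, -86.9]
ft_force: [-0.1, 0.1, -2.8]
width: 0.0587
gripper_force: 55.4
```

```bash
python3 -c "
from h import *
x,y=p2w(0,-.155);plan(x,y,.0895+grasp_offset,270+PY)"
```

```text
shift [ 0.0015 -0.0012  0.0507] turn [0.003 0.002 0.   ] t 37.1 tcp [ 0.6074 -0.1704  0.1402] rot [ 1.798e+02  1.000e-01 -8.690e+01] F [-0.1  0.1 -2.8] w 0.0587
```

>>> arm_command([
  [[0.001, -0.001, 0.015, 0, 0, 0], [0.001, -0.001, 0.03, 0, 0, 0], [0.001, -0.001, 0.04, 0, 0, 0], [0.001, -0.001, 0.044, 0, 0, 0], [0.001, -0.001, 0.047, 0, 0, 0], [0.001, -0.001, 0.05, 0, 0, 0], [0.001, -0.001, 0.05, 0, 0, 0], [0.001, -0.001, 0.05, 0, 0, 0], [0.001, -0.001, 0.05, 0, 0, 0]],
])

```text
time: 38.0
tcp_pos: [0.6089, -0.1718, 0.0924]
tool_rot: [-180.0, 0.1, -86.9]
ft_force: [-0.2, 0.5, -2.6]
width: 0.0589
gripper_force: 55.4
```

>>> arm_command([
  [[0, 0, 0.001, 0, 0, 0], [0, 0, 0.002, 0, 0, 0], [0, 0, 0.003, 0, 0, 0], [0, 0, 0.0035, 0, 0, 0], [0, 0, 0.0035, 0, 0, 0]],
])

```text
time: 38.5
tcp_pos: [0.6087, -0.1718, 0.089]
tool_rot: [-180.0, 0.1, -86.9]
ft_force: [-2.6, 1.2, 4.4]
width: 0.059
gripper_force: 56.1
```

>>> arm_command([
  [[0, 0, 0, 0, 0, 0], [0, 0, 0, 0, 0, 0], [0, 0, 0, 0, 0, 0], [0, 0, 0, 0, 0, 0]],
], jaw=1)

```text
time: 38.9
tcp_pos: [0.6087, -0.1717, 0.0882]
tool_rot: [180.0, 0.1, -86.9]
ft_force: [-0.6, 0.8, 0.0]
width: 0.0852
gripper_force: 0.0
```

>>> arm_command([
  [[0, 0, -0.04, 0, 0, 0], [0, 0, -0.08, 0, 0, 0], [0, 0, -0.11, 0, 0, 0], [0, 0, -0.11, 0, 0, 0], [0, 0, -0.11, 0, 0, 0]],
])

```text
time: 39.4
tcp_pos: [0.6092, -0.172, 0.199]
tool_rot: [-179.9, 0.0, -86.9]
ft_force: [0.2, -0.7, -0.2]
width: 0.0853
gripper_force: 0.0
```

```bash
python3 -c "
from h import *
plan(.3866,.2382,.16,131)"
```

```text
shift [-0.4217  0.1998  0.0578] turn [0.000e+00 2.000e-03 2.481e+00] t 39.4 tcp [ 0.6092 -0.172   0.199 ] rot [-179.9    0.   -86.9] F [ 0.2 -0.7 -0.2] w 0.0853
```

>>> arm_command([
  [[-0.025, 0.02, 0, 0, 0, 0.145], [-0.05, 0.04, 0, 0, 0, 0.29], [-0.08, 0.07, 0, 0, 0, 0.435], [-0.11, 0.1, 0, 0, 0, 0.58], [-0.14, 0.13, 0, 0, 0, 0.725], [-0.18, 0.16, 0, 0, 0, 0.87], [-0.22, 0.18, 0, 0, 0, 1.015], [-0.26, 0.2, 0, 0, 0, 1.16], [-0.3, 0.2, 0, 0, 0, 1.305], [-0.34, 0.2, 0, 0, 0, 1.45]],
])

```text
time: 40.4
tcp_pos: [0.3896, 0.1499, 0.1977]
tool_rot: [179.9, -0.1, -166.1]
ft_force: [1.3, -0.5, -0.6]
width: 0.0855
gripper_force: 0.0
```

```bash
python3 -c "
from h import *
im,d=get_image('top');cv2.imwrite('pics/raw9.png',im[:,:,::-1])
gs=[(.386,.240,0),(.600,.042,.06),(.607,-.073,.06),(.6085,-.172,.06)]
for o in cans(im,d,gs):print(o,w2p(o[0]).round(3))
plan(.3866,.2382,.16,131)" 2>/dev/null
```

```text
(array([nan, nan]), array([0., 0.]), 0.0, 0, 0, array([nan, nan]), nan) [nan nan]
(array([0.6002, 0.0418]), array([0.6005, 0.0417]), 0.0305, 301, 63, array([0.6142, 0.0461]), 16.9) [0.003 0.059]
(array([ 0.6073, -0.0736]), array([ 0.6077, -0.0728]), 0.0309, 300, 59, array([ 0.6225, -0.0697]), 14.4) [ 0.004 -0.057]
(array([ 0.6114, -0.1761]), array([ 0.6119, -0.1757]), 0.0308, 308, 55, array([ 0.6263, -0.1736]), 9.6) [ 0.003 -0.159]
shift [-0.0167  0.0817  0.0565] turn [ 0.004 -0.004  1.093] t 40.45 tcp [0.3897 0.1546 0.1975] rot [ 1.797e+02 -1.000e-01 -1.664e+02] F [ 1.   2.4 -0. ] w 0.0852
```

>>> arm_command([
  [[-0.005, 0.03, 0, 0, 0, 0.145], [-0.01, 0.06, 0, 0, 0, 0.29], [-0.017, 0.082, 0, 0, 0, 0.435], [-0.017, 0.082, 0, 0, 0, 0.58], [-0.017, 0.082, 0, 0, 0, 0.725], [-0.017, 0.082, 0, 0, 0, 0.87], [-0.017, 0.082, 0.03, 0, 0, 1.015], [-0.017, 0.082, 0.056, 0, 0, 1.093], [-0.017, 0.082, 0.056, 0, 0, 1.093], [-0.017, 0.082, 0.056, 0, 0, 1.093]],
])

```text
time: 41.45
tcp_pos: [0.3869, 0.2322, 0.1423]
tool_rot: [-179.9, -0.1, 131.7]
ft_force: [-0.4, -0.1, 0.2]
width: 0.0856
gripper_force: 0.0
```

```bash
cat >> h.py <<'E'
def label(im,cx,cy,z):
    """yaw of the strip: outline of the bright blob on the 6x cap patch"""
    K,p,M=cam("top")
    xs=np.linspace(-.022,.022,89);X,Y=np.meshgrid(xs,xs,indexing="ij")
    W=np.stack([cx+X,cy+Y,np.full_like(X,z)],-1)-p;C=W@M
    mu=(K[0,0]*C[...,0]/-C[...,2]+K[0,2]).astype(np.float32);mv=(K[1,1]*-C[...,1]/-C[...,2]+K[1,2]).astype(np.float32)
    g=cv2.remap(im.min(2),mu,mv,cv2.INTER_CUBIC).astype(float)
    g[np.hypot(X,Y)>.022]=0
    w=np.clip(g-75,0,None);a=np.array([(X*w).sum(),(Y*w).sum()])/w.sum()
    c=np.cov(np.c_[X.ravel(),Y.ravel()].T,aweights=w.ravel());e=np.linalg.eigh(c)[1][:,1]
    e=e*np.sign(e@a)
    return np.degrees(np.arctan2(a[1],a[0])).round(1),np.degrees(np.arctan2(e[1],e[0])).round(1)
E
python3 -c "
from h import *
im=cv2.imread('pics/raw9.png')[:,:,::-1].copy()
for x,y in((.6003,.0418),(.6075,-.0732),(.6116,-.1759)):print(label(im,x,y,.124))
im=cv2.imread('pics/top0.png')[:,:,::-1].copy()
for x,y in((.3873,.2783),(.413,.1168),(.4131,-.1384),(.3613,-.2475)):print(label(im,x,y,.064))
plan(.3866,.2382,.044,131)"
```

```text
(np.float64(1.7), np.float64(5.0))
(np.float64(1.4), np.float64(14.5))
(np.float64(0.1), np.float64(15.5))
(np.float64(-136.6), np.float64(-128.1))
(np.float64(130.5), np.float64(116.5))
(np.float64(-51.2), np.float64(-33.9))
(np.float64(-69.8), np.float64(-46.5))
shift [0.0045 0.004  0.117 ] turn [-0.002 -0.002  0.012] t 41.45 tcp [0.3869 0.2322 0.1423] rot [-1.799e+02 -1.000e-01  1.317e+02] F [-0.4 -0.1  0.2] w 0.0856
```

>>> arm_command([
  [[0.0045, 0.004, 0.03, 0, 0, 0], [0.0045, 0.004, 0.07, 0, 0, 0], [0.0045, 0.004, 0.105, 0, 0, 0], [0.0045, 0.004, 0.116, 0, 0, 0], [0.0045, 0.004, 0.116, 0, 0, 0], [0.0045, 0.004, 0.116, 0, 0, 0]],
])

```text
time: 42.05
tcp_pos: [0.3888, 0.2396, 0.0289]
tool_rot: [179.8, -0.0, 131.6]
ft_force: [-0.0, -0.0, 0.5]
width: 0.0852
gripper_force: 0.0
```

>>> arm_command([
  [[0, 0, 0, 0, 0, 0], [0, 0, 0, 0, 0, 0], [0, 0, 0, 0, 0, 0], [0, 0, 0, 0, 0, 0], [0, 0, 0, 0, 0, 0], [0, 0, 0, 0, 0, 0]],
], jaw=0)

```text
time: 42.65
tcp_pos: [0.3887, 0.2394, 0.0289]
tool_rot: [179.8, -0.0, 131.6]
ft_force: [-0.9, -1.1, 6.8]
width: 0.0588
gripper_force: 52.5
```

>>> arm_command([
  [[0, 0, -0.04, 0, 0, 0], [0, 0, -0.08, 0, 0, 0], [0, 0, -0.12, 0, 0, 0], [0, 0, -0.12, 0, 0, 0], [0, 0, -0.12, 0, 0, 0]],
])

```text
time: 43.15
tcp_pos: [0.3884, 0.2391, 0.1483]
tool_rot: [179.8, -0.0, 131.6]
ft_force: [-0.4, 0.8, -2.0]
width: 0.0588
gripper_force: 55.2
```

```bash
python3 -c "
from h import *
x,y=p2w(0,.152);plan(x,y,.14+grasp_offset,270)"
```

```text
shift [-0.213   0.0829  0.0084] turn [ 0.003  0.004 -2.416] t 43.15 tcp [0.3884 0.2391 0.1483] rot [179.8  -0.  131.6] F [-0.4  0.8 -2. ] w 0.0588
```

>>> arm_command([
  [[-0.025, 0.01, 0, 0, 0, -0.145], [-0.05, 0.02, 0, 0, 0, -0.29], [-0.075, 0.03, 0, 0, 0, -0.435], [-0.1, 0.04, 0, 0, 0, -0.58], [-0.125, 0.05, 0, 0, 0, -0.725], [-0.15, 0.06, 0, 0, 0, -0.87], [-0.175, 0.07, 0, 0, 0, -1.015], [-0.2, 0.08, 0, 0, 0, -1.16], [-0.213, 0.083, 0, 0, 0, -1.305], [-0.213, 0.083, 0, 0, 0, -1.45]],
])

```text
time: 44.15
tcp_pos: [0.5916, 0.133, 0.1442]
tool_rot: [179.9, -0.2, -145.1]
ft_force: [0.5, -0.1, -1.8]
width: 0.0589
gripper_force: 55.2
```

```bash
python3 -c "
from h import *
x,y=p2w(0,.152);plan(x,y,.13+grasp_offset,270)"
```

```text
shift [-0.0011  0.0014  0.0142] turn [ 0.003 -0.001 -0.962] t 44.15 tcp [0.5916 0.133  0.1442] rot [ 179.9   -0.2 -145.1] F [ 0.5 -0.1 -1.8] w 0.0589
```

>>> arm_command([
  [[-0.001, 0.001, 0, 0, 0, -0.145], [-0.001, 0.001, 0, 0, 0, -0.29], [-0.001, 0.001, 0, 0, 0, -0.435], [-0.001, 0.001, 0, 0, 0, -0.58], [-0.001, 0.001, 0, 0, 0, -0.725], [-0.001, 0.001, 0, 0, 0, -0.87], [-0.001, 0.001, 0.014, 0, 0, -0.962], [-0.001, 0.001, 0.014, 0, 0, -0.962], [-0.001, 0.001, 0.014, 0, 0, -0.962]],
])

```text
time: 45.05
tcp_pos: [0.5904, 0.1356, 0.1313]
tool_rot: [179.8, 0.0, -90.4]
ft_force: [0.7, -0.0, -1.6]
width: 0.059
gripper_force: 55.2
```

```bash
python3 -c "
from h import *
x,y=p2w(0,.152);plan(x,y,.089+grasp_offset,270)"
```

```text
shift [ 0.0008 -0.0015  0.0423] turn [ 0.003  0.001 -0.006] t 45.05 tcp [0.5904 0.1356 0.1313] rot [179.8   0.  -90.4] F [ 0.7 -0.  -1.6] w 0.059
```

>>> arm_command([
  [[0, -0.001, 0.015, 0, 0, 0], [0, -0.001, 0.03, 0, 0, 0], [0, -0.001, 0.036, 0, 0, 0], [0, -0.001, 0.039, 0, 0, 0], [0, -0.001, 0.041, 0, 0, 0], [0, -0.001, 0.042, 0, 0, 0], [0, -0.001, 0.042, 0, 0, 0], [0, -0.001, 0.042, 0, 0, 0]],
])

```text
time: 45.85
tcp_pos: [0.5926, 0.1359, 0.0913]
tool_rot: [-180.0, 0.1, -90.2]
ft_force: [0.6, -0.3, -1.4]
width: 0.0584
gripper_force: 55.2
```

>>> arm_command([
  [[0, 0, 0.001, 0, 0, 0], [0, 0, 0.002, 0, 0, 0], [0, 0, 0.0025, 0, 0, 0], [0, 0, 0.0025, 0, 0, 0]],
])

```text
time: 46.25
tcp_pos: [0.5925, 0.136, 0.0891]
tool_rot: [-180.0, 0.1, -90.2]
ft_force: [-2.1, 0.2, 4.3]
width: 0.0587
gripper_force: 56.0
```

>>> arm_command([
  [[0, 0, 0, 0, 0, 0], [0, 0, 0, 0, 0, 0], [0, 0, 0, 0, 0, 0], [0, 0, 0, 0, 0, 0]],
], jaw=1)

```text
time: 46.65
tcp_pos: [0.5924, 0.1359, 0.0882]
tool_rot: [180.0, 0.1, -90.2]
ft_force: [0.2, -0.1, -0.1]
width: 0.0856
gripper_force: 0.0
```

>>> arm_command([
  [[0, 0, -0.04, 0, 0, 0], [0, 0, -0.08, 0, 0, 0], [0, 0, -0.11, 0, 0, 0], [0, 0, -0.11, 0, 0, 0], [0, 0, -0.11, 0, 0, 0]],
])

```text
time: 47.15
tcp_pos: [0.5928, 0.1358, 0.1987]
tool_rot: [-179.9, 0.1, -90.2]
ft_force: [0.0, -0.9, -1.1]
width: 0.0856
gripper_force: 0.0
```

```bash
python3 -c "
from h import *
plan(.4785,.3895,.17,183)"
```

```text
shift [-0.2531  0.1154  0.0477] turn [0.    0.002 1.514] t 47.15 tcp [0.5928 0.1358 0.1987] rot [-1.799e+02  1.000e-01 -9.020e+01] F [ 0.  -0.9 -1.1] w 0.0856
```

>>> arm_command([
  [[-0.04, 0.018, 0, 0, 0, 0], [-0.08, 0.036, 0, 0, 0, 0], [-0.12, 0.055, 0, 0, 0, 0], [-0.16, 0.073, 0, 0, 0, 0], [-0.2, 0.091, 0, 0, 0, 0], [-0.24, 0.11, 0, 0, 0, 0], [-0.253, 0.1154, 0, 0, 0, 0], [-0.253, 0.1154, 0, 0, 0, 0], [-0.253, 0.1154, 0, 0, 0, 0], [-0.253, 0.1154, 0, 0, 0, 0]],
], jaw=0)

```text
time: 48.15
tcp_pos: [0.4785, 0.3879, 0.1981]
tool_rot: [179.9, 0.0, -90.3]
ft_force: [0.6, -1.2, 0.5]
width: -0.0003
gripper_force: 0.0
```

```bash
python3 -c "
from h import *
im,d=get_image('top')
gs=[(.592,.136,.06),(.600,.042,.06),(.607,-.073,.06),(.6115,-.176,.06)]
for o in cans(im,d,gs):print(o,w2p(o[0]).round(3),label(im,*o[1],.124),label(im,*o[0],.124))
plan(.4785,.3895,.07+grasp_offset,270)
P=cloud('top',d)
cv2.imwrite('pics/t10.png',cv2.resize(im[140:220,190:320,::-1],None,fx=6,fy=6,interpolation=cv2.INTER_CUBIC))" 2>/dev/null
```

```text
(array([0.5946, 0.1315]), array([0.5953, 0.1315]), 0.0309, 301, 62, array([0.6089, 0.1353]), 14.8) [0.003 0.149] (np.float64(5.7), np.float64(9.6)) (np.float64(5.3), np.float64(9.9))
(array([0.6002, 0.0418]), array([0.6002, 0.0426]), 0.0305, 298, 64, array([0.6144, 0.0467]), 18.8) [0.003 0.059] (np.float64(-3.0), np.float64(5.7)) (np.float64(1.3), np.float64(5.1))
(array([ 0.6072, -0.0735]), array([ 0.6077, -0.0729]), 0.031, 303, 59, array([ 0.6225, -0.0696]), 14.2) [ 0.004 -0.057] (np.float64(0.1), np.float64(14.4)) (np.float64(2.9), np.float64(14.0))
(array([ 0.6115, -0.1761]), array([ 0.6119, -0.1757]), 0.0308, 307, 55, array([ 0.6263, -0.1736]), 9.5) [ 0.003 -0.159] (np.float64(-0.7), np.float64(15.6)) (np.float64(1.2), np.float64(15.5))
shift [-1.600e-03  1.000e-04  1.284e-01] turn [ 0.001  0.001 -0.006] t 48.2 tcp [0.4787 0.3878 0.1984] rot [180.    0.  -90.3] F [-0.8 -0.   1.1] w 0.0001
```

View pics/t10.png

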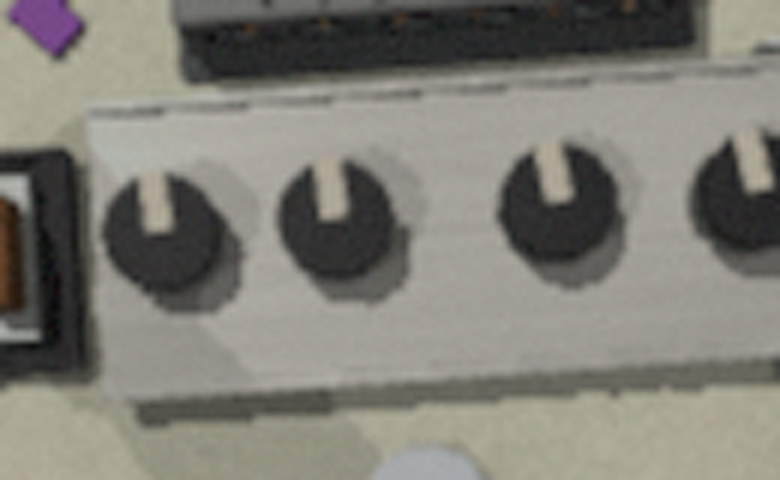

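All four cans stand in the row, strips towards the reader, with cans 3 and 4 looking perhaps 10° off square. I'll check this with rectified patches from both cameras.

```bash
cat > patch.py <<'E'
from h import *
def patches(cs,n):
    im,_=get_image(n);K,p,M=cam(n);out=[]
    for cx,cy in cs:
        xs=np.linspace(.04,-.04,200);X,Y=np.meshgrid(xs,xs,indexing="ij")  # up=plate +x, left=plate +y
        a=np.radians(PY);W=np.stack([cx+X*np.cos(a)-Y*np.sin(a),cy+X*np.sin(a)+Y*np.cos(a),np.full_like(X,.124)],-1)-p;C=W@M
        mu=(K[0,0]*C[...,0]/-C[...,2]+K[0,2]).astype(np.float32);mv=(K[1,1]*-C[...,1]/-C[...,2]+K[1,2]).astype(np.float32)
        q=cv2.remap(im,mu,mv,cv2.INTER_CUBIC);g=q.min(2)
        m=((g>95)&(np.hypot(X,Y)<.030)).astype(np.uint8)
        k,l,s,c=cv2.connectedComponentsWithStats(m);d=[i for i in range(1,k) if s[i,4]>150]
        b=min(d,key=lambda i:np.hypot(*(c[i]-[100,65])))
        pts=np.argwhere(l==b)[:,::-1].astype(np.float32);r=cv2.fitLine(pts,cv2.DIST_L2,0,.01,.01).ravel()
        v=r[:2]*-np.sign(r[1]);dev=np.degrees(np.arctan2(-v[0],-v[1]))
        print(n,"dev from square deg",round(float(dev),1),"area",s[b,4],"centroid",c[b].round(0))
        out.append(q[:,:,::-1])
    return np.hstack(out)
cs=[(.5946,.1315),(.6002,.0418),(.6072,-.0735),(.6115,-.1761)]
cv2.imwrite("pics/p11.png",np.vstack([patches(cs,"top"),patches(cs,"scene")]))
E
python3 patch.py
```

```text
top dev from square deg -47.7 area 3627 centroid [90. 64.]
top dev from square deg -48.1 area 3778 centroid [88. 66.]
top dev from square deg 56.7 area 3525 centroid [91. 63.]
top dev from square deg 23.7 area 3245 centroid [95. 62.]
scene dev from square deg 3.6 area 2736 centroid [93. 64.]
scene dev from square deg -4.2 area 2993 centroid [97. 63.]
scene dev from square deg 9.7 area 2777 centroid [92. 64.]
scene dev from square deg 10.4 area 2787 centroid [92. 65.]
```

View pics/p11.png

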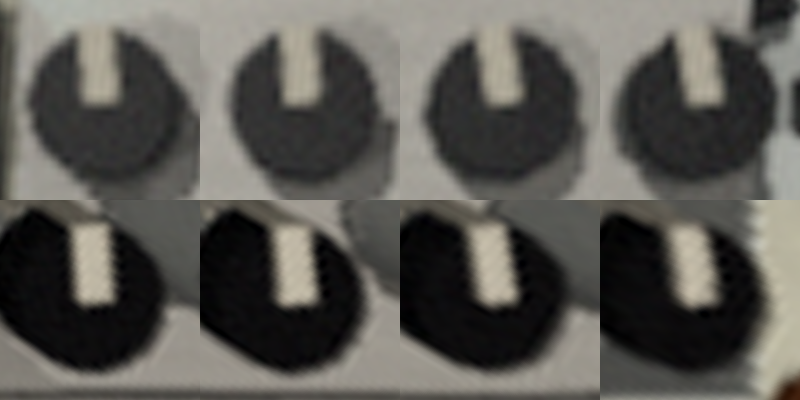

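The rectified patches from both cameras show the strips within about 3°, 4°, 9° and 10° of square, against a limit of 17°, and all cans are near the middle line. Press the key now.

>>> arm_command([
  [[-0.0015, 0, 0.04, 0, 0, 0], [-0.0015, 0, 0.08, 0, 0, 0], [-0.0015, 0, 0.11, 0, 0, 0], [-0.0015, 0, 0.125, 0, 0, 0], [-0.0015, 0, 0.13, 0, 0, 0], [-0.0015, 0, 0.13, 0, 0, 0]],
])

```text
time: 48.9
tcp_pos: [0.4782, 0.3902, 0.0685]
tool_rot: [179.9, 0.0, -90.3]
ft_force: [-0.7, 0.3, 0.6]
width: 0.0002
gripper_force: 0.0
```

>>> arm_command([
  [[0, 0, 0.003, 0, 0, 0], [0, 0, 0.006, 0, 0, 0], [0, 0, 0.009, 0, 0, 0], [0, 0, 0.012, 0, 0, 0], [0, 0, 0.0125, 0, 0, 0], [0, 0, 0.0125, 0, 0, 0], [0, 0, 0.0125, 0, 0, 0]],
])

```text
time: 49.6
tcp_pos: [0.4788, 0.3914, 0.0571]
tool_rot: [-179.9, 0.1, -90.2]
ft_force: [1.4, -0.3, 5.6]
width: -0.0001
gripper_force: 2.4
```

>>> arm_command([
  [[0, 0, 0.001, 0, 0, 0], [0, 0, 0.0015, 0, 0, 0], [0, 0, 0.0015, 0, 0, 0], [0, 0, 0.0015, 0, 0, 0]],
])

```text
time: 50.0
tcp_pos: [0.4788, 0.3914, 0.0569]
tool_rot: [-179.9, 0.2, -90.2]
ft_force: [-0.9, -1.4, 13.8]
width: 0.0001
gripper_force: 6.8
```

>>> arm_command([
  [[0, 0, -0.02, 0, 0, 0], [0, 0, -0.05, 0, 0, 0], [0, 0, -0.1, 0, 0, 0], [0, 0, -0.13, 0, 0, 0], [0, 0, -0.13, 0, 0, 0], [0, 0, -0.13, 0, 0, 0]],
])

```text
time: 50.6
tcp_pos: [0.478, 0.3909, 0.1848]
tool_rot: [180.0, 0.1, -90.2]
ft_force: [-0.1, -0.6, -1.0]
width: -0.0002
gripper_force: 0.0
```

```bash
python3 -c "
from h import *
im,d=get_image('top');P=cloud('top',d)
for o in cans(im,d,[(.592,.136,.06),(.600,.042,.06),(.607,-.073,.06),(.6115,-.176,.06)]):print(o[0],o[3],w2p(o[0]).round(3))
im2,_=get_image('scene')
cv2.imwrite('pics/f12.png',np.hstack([cv2.resize(im[110:260,130:400,::-1],(432,240)),cv2.resize(im2[90:340,100:420,::-1],(320,240))]))" 2>/dev/null
```

```text
[0.5946 0.1315] 302 [0.003 0.149]
[0.6001 0.0418] 302 [0.003 0.059]
[ 0.6074 -0.0737] 299 [ 0.004 -0.057]
[ 0.6113 -0.176 ] 309 [ 0.003 -0.159]
```

View pics/f12.png

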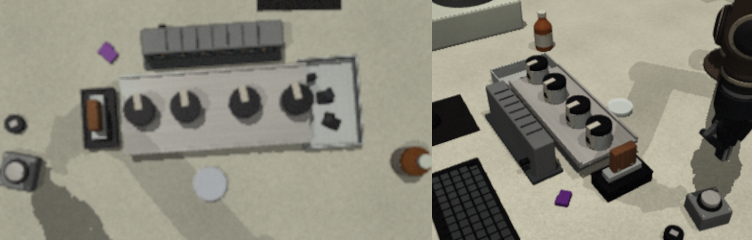

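The key bottomed out (13.8 N at its stop) and has sprung back. Four cans stand in the row, three chips lie in the pan, the scraper is in its rest and the bystanders are where they were.

```bash
python3 -c "
from station import *
print(finish_job())"
```

```text
the job is handed in; nothing more can be done
None
```

The job is handed in: three chips wiped into the pan, scraper back in its rest, four cans in a row with labels 3–10° off square to the reader (limit 17°), and read key pressed to its stop and released; no verdict was returned.

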